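Balance a rolling sample vial on a cambered tray and deliver it

TASK

The weighed sample vial lies loose at one end of the white cambered tray and must not be touched. Lift the tray by its blue handle to about 10 cm above the table, tilt it so that the vial rolls up to the green mark on the crown in the middle, catch it there and keep it on the mark for a full 5 seconds while the tray is held up. Then carry the tray to the blue loading plate, set it down gently, flat and square in the middle of the plate with the vial still on the mark, and let go; never let the vial overrun to the other end of the tray or fall out, and leave everything else on the bench alone.

Things in the scene. Friction and masses are not known exactly. Their poses are not given: they have to be found in the camera images.
- tray: White loose drip tray, about 0.4 kg. Origin: middle of its underside; z up, y along the roll-way, handle on the -x side. 276 mm long (y), 106 mm wide. Floor cambered along y: 14 mm above the underside at y = 0, falling on both sides as an arc of radius 1.1 m (slope y / 1.1 m). Side walls 22 mm high. End stops 40 mm high, inner faces y = +-130 mm. Starts flat on the table.
- tray_mark (a point): Middle of the green mark on the crown: a band across floor and side walls, 30 mm wide along tray y. This point: tray x = 0, y = 0, z = 14 mm. The vial is on the mark when its centre is above the band. With the tray level the vial rests there, but within about 15 mm of the middle only; farther out it rolls down to the end.
- tray_grip (a point): Grip point of the tray's blue handle, an upright block 44 mm along tray x, 24 mm along tray y, top 90 mm above the tray's underside. Grasp from above, fingers closing along tray y. This point: tray x = -82, y = 0, z = 70 mm. The tray's centre of mass lies about 58 mm from it towards +x and 53 mm lower.
- vial: Closed amber vial, round ends, blue band, 56 mm diameter, 92 mm long, about 0.15 kg. Origin: its centre; x: its axis, along tray x. Starts resting on the stop at the tray's +y end, centre at y = 102 mm. Rolls along tray y: acceleration about 0.67 x 9.81 x local slope (camber plus tilt, rad), less a rolling resistance worth about 0.018 rad; runs away from the crown with a time constant of 0.4 s.
- dock: Fixed blue loading plate with black rubber top, 310 mm along its y, 205 mm along its x (from -130 to +75 mm), top 24 mm above the table and level. Origin: on the table, below the point where the tray's origin belongs. The tray is square on it when tray x and y lie along plate x and y (handle to the robot). A small green square at its +x edge shows the middle.
- reagent: Bystander: amber reagent bottle, 68 mm diameter, 150 mm high, loose; leave alone. Origin: centre of its underside.
- beaker: Bystander: empty glass beaker, 70 mm diameter, 85 mm high, loose; leave alone. Origin: centre of its underside.
- syringe_box: Bystander: open white box with pink foam and a syringe, 60 x 240 x 24 mm, loose; leave alone. Origin: centre of its underside.
Mind the look-alikes: they are no part of the job. Leave any red or yellow look-alike of the vial alone.

How it is judged:
By the outcome, as a careful person would: the job done as asked, in the order asked, and still so for the second after the job is handed in, with the robot touching nothing.
It also fails if it takes over 72 s, if anything falls off the work surface, if the arm or the gripper's body presses on something with over 40 N, if the wrist force passes 120 N, or if a joint passes its speed limit or range.

ROBOT

A 6-joint arm with a two-finger parallel gripper is mounted at the origin on the work surface. World frame = base frame: x ahead of the robot, y to its left, z up, the work surface at z = 0. Lengths are in mm, angles in rad, forces in N, time in s.
With the tool pointing down it reaches from about 275 to 1000 mm from the base axis. Payload 8.4 kg.
Tool frame: the origin (TCP) lies midway between the tips of the shut fingers; the grasp point (between the pads) lies 19 mm behind it; z points along the fingers, y is the line along which they close (so a half turn about z gives the same grasp; the last joint's range is limited). The gripper opens to 85 mm and grips with 20 to 120 N. Pads are 22 mm wide; open, the fingers measure 114 mm over their backs; the gripper's body (76 mm by 85 mm) begins 54 mm behind the grasp point. The pads swing forward as they close: fully open they stand 13 mm farther back than shut.
Start: joints at [1.271, 0.353, 1.633, -0, 1.155, -0.002], TCP at [183.385, 597.493, 231.281] pointing down, gripper open.
Joint ranges: [-2.63, 2.63], [-0.92, 2.1], [0.06, 2.66], [-1.3, 4.44], [0, 2.69], [-3.02, 3.02]. Speed limits (rad/s): [2.22, 2.22, 2.79, 3.14, 3.14, 3.14].

INTERFACE

Orientations are given as [roll, pitch, yaw] about the fixed x, y, z axes, in that order (R = Rz(yaw) Ry(pitch) Rx(roll)).
In Python, from rig import r, cams gives the robot as it stands. The module is installed in compiled form; this text tells all that it offers.
- The arm moves only by the tool send_rows, never from a script. Its argument "targets" is one flat list of numbers, 7 for each row, row after row: the shift along the tool's x, y, z in m, then the turn, a rotation vector about the tool's x, y, z in rad, then the opening, from -1 (shut) to 1 (fully open). In form: [tx, ty, tz, wx, wy, wz, fingers, tx, ty, tz, wx, wy, wz, fingers, ...]. A call has 1 to 12 rows; each row is the pose to reach, as a shift and turn from the pose commanded when the call began, along the tool's axes at that moment; what a row does not reach only later rows make up. A row lasts 1/12 s, in which the tool goes at most 41.7 mm and 7.16 degrees, less where a joint would pass 70% of its speed; a pose out of reach is approached as far as the arm can. A call with a gripper value outside its range is refused whole. The fingers move at their own pace and stop on an object; "grip_force" is the grip in N (left out, the last holds). Time passes only in rows, so rows that repeat a pose let the fingers close. It gives the time, the measured TCP pose, the force, the opening and the grip force at its end, in the units of the state.
- r.sense(): the state, without advancing time (a new reading comes with each control period).
- cams.grab_frame(name): name is "scene" or "top"; returns a dict with "color" (400x640x3 uint8, blue, green, red), "fx", "fy", "cx", "cy" (pixels), "xyz" and "attitude" of the camera in the world. Camera axes: x right, y down, z forward; pixel columns grow to the right and rows downward; lengths in mm; the calibration is good to about 2 mm. A picture is of the moment at which its call begins. There is no depth.
- r.sign_off(): hands the job in; it is judged then, once.
The state is a dict: "clock": time; "qpos": joint angles; "qvel": joint speeds; "joint_efforts": joint torques, N m; "eef_pos": TCP position; "tcp_rot": TCP orientation; "contact_force": force on the tool from outside, world axes, zero at the start; "wrist_torque": the same for the moment, N m; "opening": opening from 0.0 (shut) to 1.0 (fully open); "grasp_force": force on a finger pad.
Only numpy, scipy, OpenCV 4.12 (cv2) and the standard library are available. Lean on these libraries where they do the work, as an engineer would, in place of code of your own. Each camera call takes 0.05 s, during which the arm holds its last target. There are 200 camera calls.

## Working session

There is one attempt and no reset: what is moved stays moved. The work goes in short steps, Python scripts to look and compute and a tool call to move; the robot and the scene stay as the last step left them, time stands still between calls to the robot, and variables do not carry over. Pictures are saved under pics/ and viewed, at most 10 in all, crops included, and the job is handed in when it is done.

Besides the shell and the picture viewer there is one more tool, called after "Request:" as name(argument=value, ...) on one line, values as JSON. send_rows: Moves the arm, as the interface text tells. Its arguments: {"type":"object","properties":{"targets":{"type":"array"},"grip_force":{"type":"number"}},"required":["targets"]}

```bash
ls; mkdir -p pics
python3 - <<'E'
from rig import r,cams
import cv2,numpy as np
for n in("scene","top"):
    f=cams.grab_frame(n); cv2.imwrite(f"pics/{n}0.png",f["color"]); print({k:v for k,v in f.items() if k!="color"})
print(r.sense())
E
```

```text
pics
{'fx': 411.09493624960726, 'fy': 411.09493624960726, 'cx': 317.4037441370438, 'cy': 202.12001694613883, 'xyz': array([987.97688049,  57.34791945, 854.88033828]), 'attitude': array([-2.62273284,  0.01282429,  1.74374763])}
{'fx': 404.73485182610113, 'fy': 404.73485182610113, 'cx': 320.4138942863937, 'cy': 192.23688232287802, 'xyz': array([ 346.12298988,  -52.04770082, 1077.00971435]), 'attitude': array([-2.94564131,  0.0053115 , -1.56803388])}
{'clock': 0.1, 'qpos': array([ 1.27055007e+00,  3.53555194e-01,  1.63408648e+00, -2.37912072e-05,
        1.15519044e+00, -2.37249403e-03]), 'qvel': array([-1.09241653e-03,  2.37024371e-05, -1.39579055e-03,  3.79022539e-04,
       -9.34512727e-04,  1.66519760e-04]), 'joint_efforts': array([-3.34180286e-04, -6.06364775e+01, -3.42817998e+01, -2.33865791e-05,
        3.85793115e-03, -1.46833918e-05]), 'eef_pos': array([183.29113962, 597.06052666, 230.64011654]), 'tcp_rot': array([-3.14035314e+00,  1.88132930e-05,  2.84372852e+00]), 'contact_force': array([-0.21365824, -0.84647789,  0.03931164]), 'wrist_torque': array([-0.02764631,  0.04289539, -0.00400007]), 'grasp_force': 0.0, 'opening': 1.0002709593455972}
```

View pics/scene0.png

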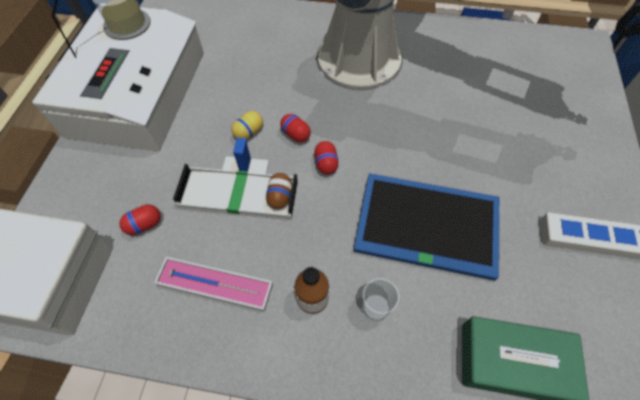

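View pics/top0.png

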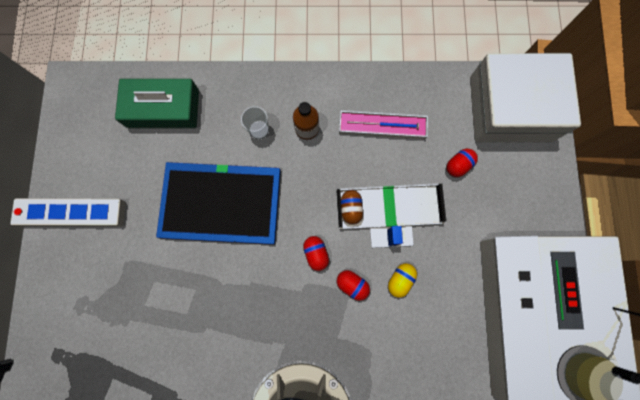

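The scene view shows the tray at about (237,190), the handle at (242,153), the amber vial at (279,190) and the dock at (428,225). The top view shows the tray at (390,207), the handle at (396,236), the vial at (351,207) and the dock at (220,203).

Possible mistakes for the vial, in top-view pixels: red at (316,253), (353,285) and (461,162), yellow at (403,280), reagent bottle at (306,120). My choice is the amber vial in the tray at (351,207). For the handle, the lookalikes are the blue squares on the rack at (67,212). My choice is the blue block at (396,236).

```bash
cat > h.py <<'E'
import cv2,numpy as np
from scipy.spatial.transform import Rotation as R
from rig import r,cams
def ray(f,p):
    d=R.from_euler('xyz',f['attitude']).as_matrix()@np.array([(p[0]-f['cx'])/f['fx'],(p[1]-f['cy'])/f['fy'],1.]); return d
def onz(f,p,z):
    d=ray(f,p); return f['xyz']+d*(z-f['xyz'][2])/d[2]
def tri(f,p,g,q):
    a,b=ray(f,p),ray(g,q); w=g['xyz']-f['xyz']
    s=np.linalg.lstsq(np.c_[a,-b],w,rcond=None)[0]
    A=f['xyz']+s[0]*a;B=g['xyz']+s[1]*b
    return (A+B)/2,np.linalg.norm(A-B)
def proj(f,X):
    c=R.from_euler('xyz',f['attitude']).as_matrix().T@(np.asarray(X)-f['xyz'])
    return np.array([f['fx']*c[0]/c[2]+f['cx'],f['fy']*c[1]/c[2]+f['cy']])
def hsv(f): return cv2.cvtColor(f['color'],cv2.COLOR_BGR2HSV)
def mask(f,lo,hi,box):
    m=cv2.inRange(hsv(f),np.array(lo),np.array(hi)); o=np.zeros_like(m); x0,y0,x1,y1=box; o[y0:y1,x0:x1]=m[y0:y1,x0:x1]; return o
def big(m):
    return max(cv2.findContours(m,cv2.RETR_EXTERNAL,cv2.CHAIN_APPROX_NONE)[0],key=cv2.contourArea)
E
python3 - <<'E'
from h import *
s=cams.grab_frame("scene");t=cams.grab_frame("top")
a=cv2.resize(s["color"][125:225,165:305],None,fx=5,fy=5,interpolation=cv2.INTER_CUBIC)
b=cv2.resize(t["color"][175:255,325:455],None,fx=5,fy=5,interpolation=cv2.INTER_CUBIC)
b=cv2.copyMakeBorder(b,0,0,0,50,0);cv2.imwrite("pics/c1.png",cv2.resize(np.vstack([a,b]),None,fx=.66,fy=.66))
# handle
for n,f,box in(("s",s,(225,130,258,178)),("t",t,(378,222,415,250))):
    m=mask(f,(105,120,30),(130,255,255),box);c=big(m);print(n,cv2.boundingRect(c),cv2.minAreaRect(c))
    H=hsv(f);x,y,w,h=cv2.boundingRect(c);print(H[y:y+h,x:x+w,2])
# dock outer
for n,f,box in(("s",s,(340,160,520,290)),("t",t,(140,150,300,255))):
    c=big(mask(f,(100,120,40),(130,255,255),box));q=cv2.minAreaRect(c);p=cv2.approxPolyDP(c,8,True)[:,0]
    g=cv2.moments(mask(f,(40,90,60),(85,255,255),box));gc=(g['m10']/g['m00'],g['m01']/g['m00'])
    print(n,p.tolist(),gc,[np.round(onz(f,k,24)).tolist() for k in p],onz(f,gc,24))
    if n=='s':gs=gc
    else: print('green tri',tri(s,gs,t,gc))
E
```

```text
s (234, 138, 16, 32) ((241.17567443847656, 153.55404663085938), (32.057804107666016, 13.97391414642334), 80.53767395019531)
[[ 91  90 118 139 146 145 141 137 136 135 134 121  85  84  77  74]
 [109 114 140 161 166 166 165 163 162 164 162 146 108  74  78  80]
 [125 134 153 168 172 173 173 173 173 173 168 150 112  81  85  97]
 [135 146 163 172 174 173 172 174 174 171 165 141 107  93 106 118]
 [139 153 168 173 173 175 173 174 174 171 160 129 100 104 124 136]
 [143 160 170 173 173 173 173 173 173 171 156 122  97 114 133 143]
 [147 165 171 174 174 174 174 173 173 170 151 112  94 114 135 145]
 [153 166 173 173 173 173 174 172 173 165 140 104  88 107 133 144]
 [159 169 173 174 175 175 174 173 171 160 130  93  83 102 126 143]
 [162 169 173 173 175 174 174 173 171 156 120  86  80  95 121 142]
 [165 172 174 174 173 174 175 174 170 150 112  81  80  87 112 138]
 [167 173 173 174 174 174 176 172 165 140 105  82  78  83 109 134]
 [169 173 172 173 175 174 174 172 160 129  91  78  76  82 100 126]
 [166 166 168 169 170 171 170 166 152 117  87  79  78  80  97 120]
 [147 147 147 150 154 157 158 156 139 
[... 2588 characters left out ...]
76], [497, 197]] (425.27891156462584, 257.55102040816325) [[428.0, 75.0, 24.0], [627.0, 67.0, 24.0], [636.0, 368.0, 24.0], [440.0, 375.0, 24.0]] [619.48404423 218.00267417  24.        ]
t [[166, 163], [158, 237], [274, 243], [278, 168], [228, 166], [273, 177], [260, 236], [164, 231], [169, 172], [215, 172]] (221.77906976744185, 168.3953488372093) [[635.0, 371.0, 24.0], [436.0, 376.0, 24.0], [421.0, 74.0, 24.0], [621.0, 68.0, 24.0], [627.0, 203.0, 24.0], [596.0, 81.0, 24.0], [439.0, 111.0, 24.0], [451.0, 362.0, 24.0], [610.0, 361.0, 24.0], [610.0, 237.0, 24.0]] [620.00160199 219.38754224  24.        ]
green tri (array([619.77703661, 218.47886555,  24.93766604]), np.float64(1.297172265232873))
```

View pics/c1.png

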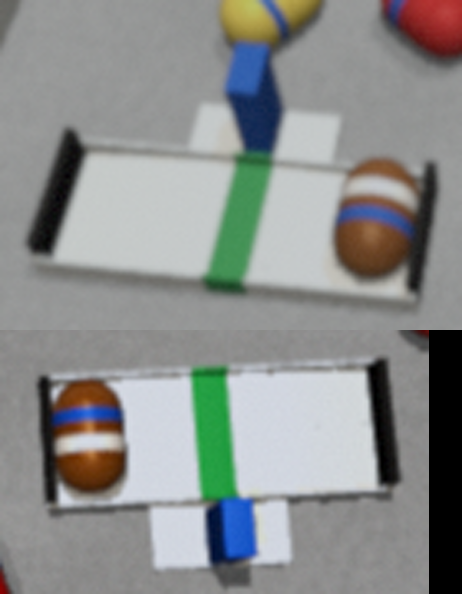

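The crop shows the amber vial with its blue band against the left (+y) stop at top-view (351,207). The green band is in the middle, and the bright top face of the blue handle is clear in both views.

```bash
cat > m.py <<'E'
from h import *
def meas(s,t):
    cs=[]
    for f,box,v in((s,(228,130,258,158),125),(t,(385,222,412,248),150)):
        H=hsv(f);m=mask(f,(105,120,v),(130,255,255),box);M=cv2.moments(big(m));cs.append((M['m10']/M['m00'],M['m01']/M['m00']))
    print('handle top',cs,tri(s,cs[0],t,cs[1]))
s=cams.grab_frame("scene");t=cams.grab_frame("top")
meas(s,t)
# tray outline in top: black stops + green band
m=mask(t,(0,0,0),(180,255,70),(330,180,450,232)); n,l,st,ce=cv2.connectedComponentsWithStats(m)
for i in range(1,n):
    if st[i,4]>30: print('stop',ce[i],st[i],onz(t,ce[i],40))
for f,box,nm in((t,(375,180,405,230),'t'),(s,(225,168,252,215),'s')):
    m=mask(f,(40,90,50),(85,255,255),box);ys,xs=np.nonzero(m);P=np.array([onz(f,p,16) for p in zip(xs,ys)])
    vx=cv2.fitLine(P[:,:2].astype(np.float32),cv2.DIST_L2,0,.01,.01).ravel();print(nm,'green',P.mean(0),P.min(0),P.max(0),vx, 'yaw',np.arctan(vx[1]/vx[0]))
for f,box,nm in((s,(340,160,520,290),'s'),(t,(140,150,300,255),'t')):
    c=big(mask(f,(0,0,0),(180,255,60),(box)) if 0 else mask(f,(100,120,40),(130,255,255),box));h=cv2.convexHull(c)[:,0]
    P=np.array([onz(f,p,24)[:2] for p in h],np.float32);q=cv2.minAreaRect(P);print(nm,'dock',q)
E
python3 m.py
```

```text
handle top [(239.37271448663853, 145.61322081575244), (396.969362745098, 234.5514705882353)] (array([ 437.75156692, -233.79184205,   87.10496451]), np.float64(0.8578509184541427))
stop [440.78873239 202.78873239] [436 184  10  38 213] [ 524.57616648 -358.37862661   40.        ]
stop [339.15714286 207.55714286] [337 189   6  38 140] [511.55148542 -94.66772682  40.        ]
t green [ 520.84486915 -228.24217054   16.        ] [ 466.59679077 -244.87741833   16.        ] [ 574.08033347 -212.75981178   16.        ] [ 9.9893630e-01  4.6112157e-02  5.2084485e+02 -2.2824217e+02] yaw 0.046128515
s green [ 520.68593774 -229.83921035   16.        ] [ 459.94796309 -244.70454679   16.        ] [ 577.47217932 -215.53453711   16.        ] [ 9.9871701e-01  5.0639335e-02  5.2068591e+02 -2.2983920e+02] yaw 0.050661005
s dock ((534.060302734375, 220.84043884277344), (305.89630126953125, 205.46043395996094), 87.03378295898438)
t dock ((528.1373291015625, 222.38397216796875), (310.44085693359375, 204.18592834472656), 87.09233856201172)
```

```bash
cat >> h.py <<'E'
def rel(p0,rpy0,p1,rpy1):
    A=R.from_euler('xyz',rpy0);B=R.from_euler('xyz',rpy1)
    return A.inv().apply(np.array(p1)-np.array(p0))/1000,(A.inv()*B).as_rotvec()
E
python3 - <<'E'
from h import *
s=cams.grab_frame("scene");t=cams.grab_frame("top")
for f,box,nm in((s,(345,165,512,285),'s'),(t,(150,155,290,252),'t')):
    m=cv2.morphologyEx(mask(f,(0,0,0),(180,255,60),box),cv2.MORPH_OPEN,np.ones((5,5)));c=big(m)[:,0]
    P=np.array([onz(f,p,24)[:2] for p in c],np.float32);q=cv2.minAreaRect(P);print(nm,'rubber',q)
    ctr=P.mean(0)*0+np.array(q[0]);res=[]
    for ax in(0,1):
        for sg in(-1,1):
            d=P-ctr;h=(72,120)[ax]
            k=(np.abs(d[:,1-ax])<(110,70)[ax])&(sg*d[:,ax]>h)
            vx,vy,x,y=cv2.fitLine(P[k],cv2.DIST_HUBER,0,.01,.01).ravel()
            # coordinate of the edge at center + yaw
            if ax==0: res.append((sg,'x-edge',x+(ctr[1]-y)*vx/vy,'yaw',-vx/vy))
            else: res.append((sg,'y-edge',y+(ctr[0]-x)*vy/vx,'yaw',vy/vx))
    print(*res,sep='\n')
p0=[183.385,597.493,231.281];r0=[np.pi,0,2.8425]
st=r.sense();print(st['eef_pos'],st['tcp_rot'])
for p in([438,-233,180],[438,-233,50]):print(rel(p0,[np.pi,0,2.8437],p,[np.pi,0,np.pi+.049]))
for n,a,b in(("reagent",(312,285),(306,118)),("beaker",(378,297),(257,122))):print(n,tri(s,a,t,b))
E
```

```text
s rubber ((526.7212524414062, 222.49884033203125), (274.9337463378906, 159.2379150390625), 87.06977844238281)
(-1, 'x-edge', np.float64(448.76033155378775), 'yaw', np.float32(-0.050787132))
(1, 'x-edge', np.float64(604.86567086819), 'yaw', np.float32(-0.053880602))
(-1, 'y-edge', np.float64(86.11305699725227), 'yaw', np.float32(-0.055224746))
(1, 'y-edge', np.float64(359.0111170047534), 'yaw', np.float32(-0.03255863))
t rubber ((527.1802978515625, 224.41983032226562), (276.7706604003906, 161.9403839111328), 87.20668029785156)
(-1, 'x-edge', np.float64(447.5133063731809), 'yaw', np.float32(-0.050693437))
(1, 'x-edge', np.float64(606.5660656477627), 'yaw', np.float32(-0.05203377))
(-1, 'y-edge', np.float64(87.31685776686416), 'yaw', np.float32(-0.054319166))
(1, 'y-edge', np.float64(361.6483877086082), 'yaw', np.float32(-0.05017898))
[183.36280074 597.41515303 231.14953534] [-3.14134171e+00 -6.58174745e-06  2.84379553e+00]
(array([-0.48715597, -0.71918459,  0.051281  ]), array([ 0.00000000e+00,  4.24820978e-17, -3.46892654e-01]))
(array([-0.48715597, -0.71918459,  0.181281  ]), array([ 0.00000000e+00,  4.24820978e-17, -3.46892654e-01]))
reagent (array([739.76582573,  -7.47574363,  83.39267267]), np.float64(1.5426755804059142))
beaker (array([735.93211611, 122.54285542,  64.88321184]), np.float64(1.0799963183230321))
```

Request:
send_rows(targets=[-0.487, -0.719, 0.03, 0, 0, -0.347, 1, -0.487, -0.719, 0.03, 0, 0, -0.347, 1, -0.487, -0.719, 0.03, 0, 0, -0.347, 1, -0.487, -0.719, 0.03, 0, 0, -0.347, 1, -0.487, -0.719, 0.03, 0, 0, -0.347, 1, -0.487, -0.719, 0.03, 0, 0, -0.347, 1, -0.487, -0.719, 0.03, 0, 0, -0.347, 1, -0.487, -0.719, 0.03, 0, 0, -0.347, 1, -0.487, -0.719, 0.03, 0, 0, -0.347, 1, -0.487, -0.719, 0.03, 0, 0, -0.347, 1, -0.487, -0.719, 0.03, 0, 0, -0.347, 1, -0.487, -0.719, 0.03, 0, 0, -0.347, 1])

```text
clock: 1.4
eef_pos: [330.0, 118.0, 214.4]
tcp_rot: [3.141, 0.001, -3.092]
contact_force: [2.0, 1.5, -0.4]
opening: 1.001
grasp_force: 0.0
```

Run:
```python
from h import *
st=r.sense();print(st['clock'],st['eef_pos'],st['tcp_rot'],st['qpos'])
print(rel(st['eef_pos'],st['tcp_rot'],[438,-233,160],[np.pi,0,np.pi+.049]))
```

```text
1.4 [330.00904328 117.98016058 214.35670931] [ 3.14121469e+00  1.32455107e-03 -3.09173255e+00] [ 3.39080940e-01 -7.87528960e-02  2.18693554e+00 -1.80650076e-05
  1.03203267e+00 -1.28156648e+00]
(array([-0.09029202, -0.35594675,  0.05434182]), array([0.00037853, 0.00132439, 0.00086035]))
```

Request:
send_rows(targets=[-0.09, -0.356, 0.054, 0, 0, 0, 1, -0.09, -0.356, 0.054, 0, 0, 0, 1, -0.09, -0.356, 0.054, 0, 0, 0, 1, -0.09, -0.356, 0.054, 0, 0, 0, 1, -0.09, -0.356, 0.054, 0, 0, 0, 1, -0.09, -0.356, 0.054, 0, 0, 0, 1, -0.09, -0.356, 0.054, 0, 0, 0, 1, -0.09, -0.356, 0.054, 0, 0, 0, 1, -0.09, -0.356, 0.054, 0, 0, 0, 1, -0.09, -0.356, 0.054, 0, 0, 0, 1, -0.09, -0.356, 0.054, 0, 0, 0, 1])

```text
clock: 2.32
eef_pos: [437.3, -233.0, 159.5]
tcp_rot: [3.141, -0.001, -3.095]
contact_force: [-0.3, 0.5, -0.6]
opening: 1.001
grasp_force: 0.0
```

Run:
```python
from h import *
st=r.sense();print(st['clock'],st['eef_pos'],st['tcp_rot'],st['qpos'])
print(rel(st['eef_pos'],st['tcp_rot'],[438,-233,50],[np.pi,0,np.pi+.049]))
f=cams.grab_frame("scene");t=cams.grab_frame("top");cv2.imwrite("pics/a1.png",np.vstack([cv2.resize(f["color"][60:240,130:370],(720,540))[:300],cv2.resize(t["color"][150:280,320:480],(720,585))[:300]]))
```

```text
2.3167 [ 437.32396029 -232.97740102  159.5104855 ] [ 3.14121908e+00 -5.39112316e-04 -3.09543522e+00] [-4.92548379e-01  2.40836984e-01  1.97377540e+00  5.50901450e-05
  9.27634676e-01 -2.10953509e+00]
(array([-7.33315296e-04, -9.46776717e-05,  1.09510078e-01]), array([ 0.00037433, -0.00053858, -0.00284267]))
```

View pics/a1.png

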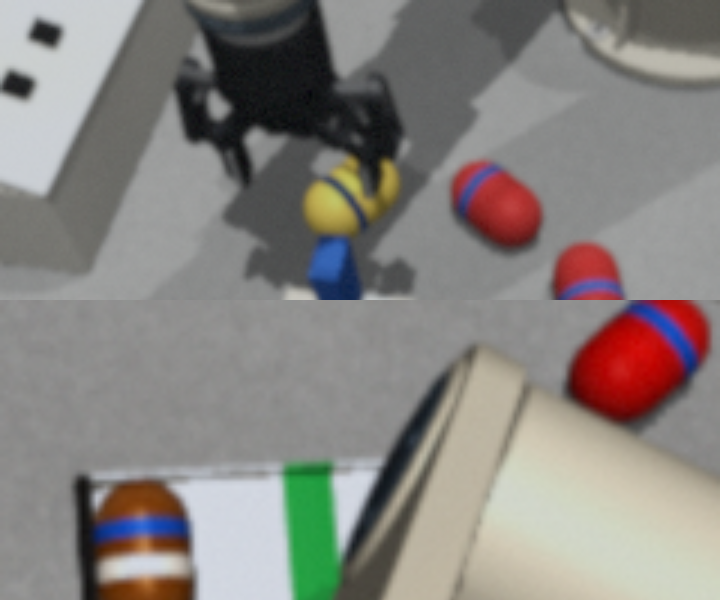

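The gripper is above the blue handle, which sits at crop (335,265), with one finger on each side. The yellow look-alike lies well behind it, and the vial is still at its stop.

Request:
send_rows(targets=[0, 0, 0.03, 0, 0, -0.003, 1, 0, 0, 0.06, 0, 0, -0.003, 1, 0, 0, 0.085, 0, 0, -0.003, 1, 0, 0, 0.1, 0, 0, -0.003, 1, 0, 0, 0.107, 0, 0, -0.003, 1, 0, 0, 0.1095, 0, 0, -0.003, 1, 0, 0, 0.1095, 0, 0, -0.003, 1, 0, 0, 0.1095, 0, 0, -0.003, 0.2, 0, 0, 0.1095, 0, 0, -0.003, 0, 0, 0, 0.1095, 0, 0, -0.003, -0.2], grip_force=40)

```text
clock: 3.25
eef_pos: [437.9, -231.7, 51.5]
tcp_rot: [-3.141, 0.002, -3.089]
contact_force: [0.9, -0.1, -0.0]
opening: 0.608
grasp_force: 0.0
```

Request:
send_rows(targets=[0, 0, 0, 0, 0, 0, -0.4, 0, 0, 0, 0, 0, 0, -0.6, 0, 0, 0, 0, 0, 0, -0.8, 0, 0, 0, 0, 0, 0, -1, 0, 0, 0, 0, 0, 0, -1, 0, 0, 0, 0, 0, 0, -1], grip_force=100)

```text
clock: 3.75
eef_pos: [437.8, -231.9, 51.3]
tcp_rot: [-3.141, 0.001, -3.09]
contact_force: [-2.1, -0.2, 8.7]
opening: 0.262
grasp_force: 98.7
```

Run:
```python
from h import *
st=r.sense();print(st)
```

```text
{'clock': 3.75, 'qpos': array([-4.90127731e-01,  4.13321510e-01,  2.04481150e+00, -1.76449546e-04,
        6.82000665e-01, -2.11242592e+00]), 'qvel': array([-0.00011101,  0.00073826,  0.00145633, -0.00084432, -0.00144402,
        0.00016287]), 'joint_efforts': array([  1.05777293, -47.94241905, -19.86173451,   0.19459584,
        -0.329689  ,  -0.22037066]), 'eef_pos': array([ 437.81817771, -231.94191293,   51.3435381 ]), 'tcp_rot': array([-3.14074503e+00,  1.19270685e-03, -3.08995339e+00]), 'contact_force': array([-2.06257251, -0.16070923,  8.68856488]), 'wrist_torque': array([-0.19578305,  0.27927324, -0.19863335]), 'grasp_force': 98.72819066047668, 'opening': 0.2615056111266645}
```

Request:
send_rows(targets=[0, 0, -0.003, 0, 0, 0, -1, 0, 0, -0.01, 0, 0, 0, -1, 0, 0, -0.022, 0, 0, 0, -1, 0, 0, -0.037, 0, 0, 0, -1, 0, 0, -0.053, 0, 0, 0, -1, 0, 0, -0.068, 0, 0, 0, -1, 0, 0, -0.082, 0, 0, 0, -1, 0, 0, -0.092, 0, 0, 0, -1, 0, 0, -0.099, 0, 0, 0, -1, 0, 0, -0.102, 0, 0, 0, -1, 0, 0, -0.102, 0, 0, 0, -1, 0, 0, -0.102, 0, 0, 0, -1])

```text
clock: 4.75
eef_pos: [436.9, -231.2, 152.0]
tcp_rot: [3.141, -0.001, -3.089]
contact_force: [-0.6, 0.1, -7.2]
opening: 0.27
grasp_force: 102.9
```

Run:
```python
from h import *
st=r.sense();print(st['clock'],st['eef_pos'],st['tcp_rot'],st['grasp_force'],st['opening'],st['wrist_torque'],st['contact_force'])
f=cams.grab_frame("scene");t=cams.grab_frame("top");print(r.sense()['tcp_rot'])
cv2.imwrite("pics/a2.png",np.vstack([cv2.resize(f["color"][60:240,130:370],(720,540))[:600-280],cv2.resize(t["color"][165:225,320:480],(720,270))]))
cv2.imwrite("pics/f_s.png",f["color"]);cv2.imwrite("pics/f_t.png",t["color"])
```

```text
4.75 [ 436.88245235 -231.19638526  152.03541765] [ 3.14118250e+00 -8.04113151e-04 -3.08931561e+00] 102.87452101707458 0.26956631059710295 [-0.12234734 -0.03598081  0.05289097] [-0.59613242  0.09885157 -7.15648568]
[ 3.14086038e+00 -1.28872132e-03 -3.08936319e+00]
```

View pics/a2.png

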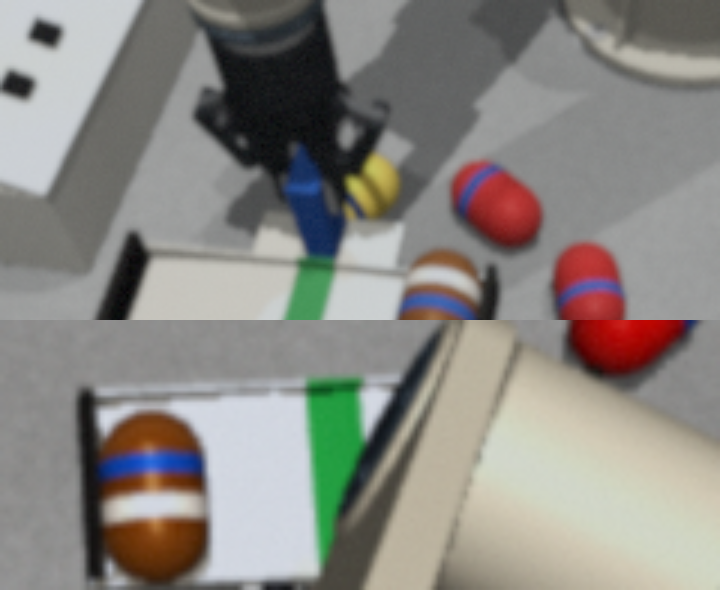

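The tray is lifted. The vial still rests at the +y stop, at scene ~(277,158) and top ~(354,207). Next I'll build the tracker.

```bash
cat > track.py <<'E'
from h import *
E=lambda a:R.from_euler('xyz',a)
Rt0=E([np.pi,0,-3.0900]);pt0=np.array([437.8,-231.9,51.3])
Ry=E([0,0,.049]);o0=np.array([520,-228.7,0])
Rrel=Rt0.inv()*Ry;prel=Rt0.inv().apply(o0-pt0)
def tray(st):
    Rt=E(st['tcp_rot']);return Rt*Rrel,np.array(st['eef_pos'])+Rt.apply(prel)
def look(name='scene'):
    st=r.sense();f=cams.grab_frame(name);Rr,o=tray(st)
    H=hsv(f);m=cv2.inRange(H,np.array((5,130,40)),np.array((20,255,255)))
    g=np.zeros_like(m);cn=np.array([proj(f,o+Rr.apply(np.array(k))) for k in [(x,y,z) for x in(-46,46) for y in(-130,130) for z in(15,70)]],np.float32)
    cv2.fillConvexPoly(g,cv2.convexHull(cn).astype(np.int32),255);m=cv2.morphologyEx(m&g,cv2.MORPH_OPEN,np.ones((2,2)))
    P=cv2.findNonZero(m);h=cv2.convexHull(P);M=cv2.moments(h);c=(M['m10']/M['m00'],M['m01']/M['m00'])
    d=Rr.inv().apply(ray(f,c));q=Rr.inv().apply(f['xyz']-o);z=42.
    for _ in range(5):
        p=q+d*(z-q[2])/d[2];z=42-p[1]**2/2200
    th=Rr.as_euler('xyz')
    return st['clock'],p[1],p[0],th[0],th[1],c,cv2.contourArea(h),f
if __name__=="__main__":
    import sys
    for n in sys.argv[1:] or ['scene','scene']:
        t,y,x,a,b,c,A,f=look(n);print(f"{n} t={t:.3f} y={y:.1f} x={x:.1f} tilt={a:.4f} pitch={b:.4f} c={np.round(c,1)} A={A:.0f}")
    with open('log.txt','a') as L:L.write(f"{t},{y},{a}\n")
E
cat > sim.py <<'E'
import numpy as np
K=.67*9.81;C=.018
def sim(y,v,th,rows,lag=.05,dt=1/240,k=K,c=C,cam=0):
    """y m, tilt now th; rows=list of commanded tilts (1/12 s each, linear); cam=extra hold s before"""
    cmd=th if not isinstance(th,tuple) else th[1];a=th if not isinstance(th,tuple) else th[0]
    seq=[cmd]*int(cam*240)
    for q in rows: seq+=list(np.linspace(cmd,q,21)[1:]);cmd=q
    out=[]
    for i,s in enumerate(seq):
        a+=(s-a)*dt/lag
        d=y/1.1-a
        f=-c*np.sign(v) if abs(v)>2e-3 else (-np.clip(d,-c,c))
        v2=v+k*(d+f)*dt
        if v*v2<0 and abs(d)<c: v2=0
        v=v2;y+=v*dt
        if y>.102:y,v=.102,0.
        if (i+1)%20==0:out.append((y,v,a))
    return np.array(out)
E
python3 track.py scene top scene
python3 - <<'E'
from sim import *
for rows in ([.07,.14,.19,.19],[.08,.17,.2,.17,.1,0]):print(np.round(sim(.102,0,0.,rows+[rows[-1]]*2)*1000,0).tolist())
E
```

```text
scene t=4.850 y=105.3 x=-5.3 tilt=0.0007 pitch=0.0013 c=[277.  164.1] A=645
top t=4.900 y=102.0 x=-11.5 tilt=0.0008 pitch=0.0013 c=[354.4 204.9] A=676
scene t=4.950 y=105.3 x=-5.2 tilt=0.0007 pitch=0.0011 c=[277.  164.2] A=645
[[102.0, 0.0, 38.0], [102.0, 0.0, 103.0], [102.0, -13.0, 161.0], [99.0, -50.0, 185.0], [93.0, -95.0, 189.0], [83.0, -145.0, 190.0]]
[[102.0, 0.0, 44.0], [102.0, -1.0, 123.0], [101.0, -25.0, 178.0], [97.0, -66.0, 180.0], [90.0, -96.0, 133.0], [82.0, -94.0, 51.0], [76.0, -58.0, 9.0], [73.0, -14.0, 2.0]]
```

Request:
send_rows(targets=[0, 0, 0, -0.06, 0, 0, -1, 0, 0, 0, -0.12, 0, 0, -1, 0, 0, 0, -0.17, 0, 0, -1, 0, 0, 0, -0.18, 0, 0, -1])

```text
clock: 5.33
eef_pos: [437.6, -232.4, 152.2]
tcp_rot: [2.96, 0.0, -3.09]
contact_force: [0.5, -0.1, -7.1]
opening: 0.268
grasp_force: 103.0
```

```bash
python3 track.py
```

```text
scene t=5.333 y=99.8 x=-5.9 tilt=0.1819 pitch=0.0002 c=[273.3 158.7] A=669
scene t=5.383 y=95.5 x=-5.8 tilt=0.1806 pitch=0.0009 c=[271.3 158.6] A=652
```

Run:
```python
from sim import *
for rows in ([.18,.16,.14],[.18,.16,.12,.08],[.18,.16,.12,.08,.04],[.18,.18,.14,.1,.06,.02]):print(rows,np.round(sim(.087,-.125,.181,rows+[0,0,0,0,0],lag=.03)*1000,0).tolist())
```

```text
[0.18, 0.16, 0.14] [[74.0, -174.0, 180.0], [58.0, -226.0, 166.0], [37.0, -277.0, 146.0], [12.0, -309.0, 42.0], [-14.0, -306.0, 2.0], [-39.0, -309.0, 0.0], [-66.0, -325.0, 0.0], [-94.0, -355.0, 0.0]]
[0.18, 0.16, 0.12, 0.08] [[74.0, -174.0, 180.0], [58.0, -226.0, 166.0], [37.0, -274.0, 132.0], [12.0, -312.0, 92.0], [-15.0, -335.0, 24.0], [-43.0, -343.0, 1.0], [-73.0, -362.0, 0.0], [-104.0, -395.0, 0.0], [-139.0, -446.0, 0.0]]
[0.18, 0.16, 0.12, 0.08, 0.04] [[74.0, -174.0, 180.0], [58.0, -226.0, 166.0], [37.0, -274.0, 132.0], [12.0, -312.0, 92.0], [-15.0, -342.0, 52.0], [-45.0, -364.0, 12.0], [-76.0, -385.0, 1.0], [-109.0, -421.0, 0.0], [-147.0, -474.0, 0.0], [-189.0, -547.0, 0.0]]
[0.18, 0.18, 0.14, 0.1, 0.06, 0.02] [[74.0, -174.0, 180.0], [58.0, -229.0, 180.0], [36.0, -287.0, 152.0], [10.0, -337.0, 112.0], [-20.0, -380.0, 72.0], [-53.0, -416.0, 32.0], [-90.0, -451.0, 7.0], [-129.0, -496.0, 0.0], [-173.0, -560.0, 0.0], [-223.0, -648.0, 0.0], [-282.0, -763.0, 0.0]]
```

Run:
```python
from sim import *
for rows in ([.14,.08,.04],[.16,.1,.04],[.12,.06,.03],[.14,.1,.06]):print(rows,np.round(sim(.087,-.125,.181,rows+[0,0,0,0,0],lag=.03)*1000,0).tolist())
```

```text
[0.14, 0.08, 0.04] [[75.0, -167.0, 152.0], [60.0, -192.0, 98.0], [43.0, -196.0, 53.0], [27.0, -186.0, 12.0], [13.0, -168.0, 1.0], [-1.0, -155.0, 0.0], [-13.0, -149.0, 0.0], [-26.0, -149.0, 0.0]]
[0.16, 0.1, 0.04] [[75.0, -170.0, 166.0], [59.0, -205.0, 118.0], [41.0, -218.0, 59.0], [23.0, -210.0, 13.0], [6.0, -195.0, 1.0], [-10.0, -186.0, 0.0], [-25.0, -185.0, 0.0], [-41.0, -191.0, 0.0]]
[0.12, 0.06, 0.03] [[75.0, -163.0, 138.0], [60.0, -178.0, 79.0], [46.0, -173.0, 40.0], [32.0, -156.0, 9.0], [20.0, -135.0, 0.0], [9.0, -118.0, 0.0], [0.0, -106.0, 0.0], [-8.0, -98.0, 0.0]]
[0.14, 0.1, 0.06] [[75.0, -167.0, 152.0], [59.0, -195.0, 112.0], [42.0, -210.0, 72.0], [25.0, -208.0, 18.0], [8.0, -192.0, 1.0], [-7.0, -182.0, 0.0], [-22.0, -180.0, 0.0], [-37.0, -185.0, 0.0]]
```

Request:
send_rows(targets=[0, 0, 0, 0.06, 0, 0, -1, 0, 0, 0, 0.12, 0, 0, -1])

```text
clock: 5.6
eef_pos: [437.2, -232.0, 152.2]
tcp_rot: [3.085, 0.0, -3.091]
contact_force: [-1.9, -0.7, 1.0]
opening: 0.267
grasp_force: 106.9
```

```bash
python3 track.py
python3 - <<'E'
from rig import r
print(r.sense()['clock'],r.sense()['tcp_rot'])
E
```

```text
scene t=5.600 y=78.2 x=-7.2 tilt=0.0565 pitch=0.0001 c=[264.  160.4] A=618
scene t=5.650 y=74.6 x=-6.8 tilt=0.0531 pitch=0.0004 c=[262.9 160.3] A=614
5.7 [ 3.08342225e+00 -5.72783472e-04 -3.08748867e+00]
```

Run:
```python
from sim import *
print('back',np.round(sim(.0965,-.07,.181,[.18]*1,lag=.03)*1000),np.round(sim(.0875,-.1,.181,[.12,.06],lag=.03)*1000).tolist())
for rows in ([.12,.14,.1,.06],[.12,.12,.1,.06],[.1,.1,.08,.04],[.1,.12,.1,.06]):print(rows,np.round(sim(.068,-.062,.055,rows+[0]*6,lag=.03)*1000,0).tolist())
```

```text
back [[  89. -113.  180.]] [[77.0, -138.0, 138.0], [65.0, -151.0, 79.0]]
[0.12, 0.14, 0.1, 0.06] [[63.0, -60.0, 101.0], [57.0, -87.0, 133.0], [48.0, -119.0, 111.0], [38.0, -138.0, 72.0], [26.0, -137.0, 18.0], [15.0, -119.0, 1.0], [6.0, -104.0, 0.0], [-2.0, -93.0, 0.0], [-10.0, -86.0, 0.0], [-17.0, -83.0, 0.0]]
[0.12, 0.12, 0.1, 0.06] [[63.0, -60.0, 101.0], [57.0, -83.0, 119.0], [49.0, -109.0, 106.0], [39.0, -126.0, 72.0], [29.0, -124.0, 18.0], [19.0, -105.0, 1.0], [11.0, -88.0, 0.0], [4.0, -74.0, 0.0], [-1.0, -63.0, 0.0], [-6.0, -55.0, 0.0]]
[0.1, 0.1, 0.08, 0.04] [[63.0, -57.0, 87.0], [58.0, -70.0, 99.0], [51.0, -84.0, 86.0], [44.0, -88.0, 52.0], [37.0, -75.0, 12.0], [32.0, -50.0, 1.0], [29.0, -25.0, 0.0], [28.0, -2.0, 0.0], [28.0, 2.0, 0.0], [29.0, 7.0, 0.0]]
[0.1, 0.12, 0.1, 0.06] [[63.0, -57.0, 87.0], [58.0, -73.0, 113.0], [51.0, -97.0, 106.0], [42.0, -113.0, 72.0], [32.0, -109.0, 18.0], [24.0, -88.0, 1.0], [18.0, -68.0, 0.0], [13.0, -51.0, 0.0], [9.0, -36.0, 0.0], [7.0, -22.0, 0.0]]
```

Request:
send_rows(targets=[0, 0, 0, -0.05, 0, 0, -1, 0, 0, 0, -0.06, 0, 0, -1])

```text
clock: 5.87
eef_pos: [437.7, -231.0, 152.8]
tcp_rot: [3.019, 0.001, -3.088]
contact_force: [-1.2, -0.3, -2.9]
opening: 0.269
grasp_force: 112.4
```

```bash
python3 track.py
```

```text
scene t=5.867 y=67.0 x=-5.0 tilt=0.1226 pitch=-0.0006 c=[258.9 159.5] A=614
scene t=5.917 y=64.5 x=-6.1 tilt=0.1215 pitch=-0.0002 c=[257.5 159.1] A=630
```

Run:
```python
from sim import *
for rows in ([.12,.12],[.12,.12,.08,.04],[.12,.1,.06,.03],[.12,.12,.08]):print(rows,np.round(sim(.059,-.062,.121,rows+[0]*7,lag=.02)*1000,0)[:,:2].tolist())
```

```text
[0.12, 0.12] [[53.0, -90.0], [44.0, -122.0], [33.0, -134.0], [22.0, -113.0], [14.0, -94.0], [7.0, -79.0], [1.0, -67.0], [-5.0, -58.0], [-9.0, -52.0]]
[0.12, 0.12, 0.08, 0.04] [[53.0, -90.0], [44.0, -122.0], [32.0, -151.0], [19.0, -164.0], [5.0, -163.0], [-8.0, -154.0], [-21.0, -151.0], [-33.0, -155.0], [-47.0, -164.0], [-61.0, -181.0], [-77.0, -205.0]]
[0.12, 0.1, 0.06, 0.03] [[53.0, -90.0], [44.0, -118.0], [33.0, -136.0], [22.0, -140.0], [10.0, -133.0], [-0.0, -121.0], [-10.0, -113.0], [-19.0, -111.0], [-29.0, -113.0], [-38.0, -119.0], [-49.0, -131.0]]
[0.12, 0.12, 0.08] [[53.0, -90.0], [44.0, -122.0], [32.0, -151.0], [19.0, -156.0], [7.0, -141.0], [-4.0, -131.0], [-15.0, -125.0], [-25.0, -125.0], [-36.0, -131.0], [-47.0, -142.0]]
```

Request:
send_rows(targets=[0, 0, 0, 0, 0, 0, -1, 0, 0, 0, 0.02, 0, 0, -1])

```text
clock: 6.13
eef_pos: [437.2, -231.9, 152.3]
tcp_rot: [3.042, -0.0, -3.09]
contact_force: [-1.0, -0.8, -2.7]
opening: 0.262
grasp_force: 113.2
```

```bash
python3 track.py
```

```text
scene t=6.133 y=43.7 x=-7.9 tilt=0.0994 pitch=0.0005 c=[248.1 158.1] A=637
scene t=6.183 y=37.0 x=-7.8 tilt=0.0973 pitch=0.0007 c=[245.2 157.9] A=640
```

Run:
```python
from sim import *
for rows in ([0],[-.02,0],[-.05,0],[-.05,-.05,0],[-.03,-.06,-.03,0]):print(rows,np.round(sim(.028,-.152,.098,rows+[0]*7,lag=.02)*1000,0)[:,:2].tolist())
```

```text
[0] [[14.0, -165.0], [1.0, -153.0], [-11.0, -146.0], [-23.0, -144.0], [-35.0, -149.0], [-48.0, -159.0], [-62.0, -177.0], [-78.0, -202.0]]
[-0.02, 0] [[15.0, -161.0], [2.0, -142.0], [-9.0, -134.0], [-20.0, -131.0], [-31.0, -134.0], [-43.0, -143.0], [-55.0, -157.0], [-69.0, -178.0], [-85.0, -206.0]]
[-0.05, 0] [[15.0, -155.0], [3.0, -126.0], [-7.0, -116.0], [-16.0, -112.0], [-26.0, -112.0], [-35.0, -117.0], [-45.0, -127.0], [-57.0, -143.0], [-69.0, -164.0]]
[-0.05, -0.05, 0] [[15.0, -155.0], [4.0, -116.0], [-5.0, -89.0], [-12.0, -83.0], [-19.0, -80.0], [-25.0, -81.0], [-32.0, -86.0], [-40.0, -93.0], [-48.0, -105.0], [-57.0, -122.0]]
[-0.03, -0.06, -0.03, 0] [[15.0, -159.0], [3.0, -125.0], [-6.0, -90.0], [-13.0, -73.0], [-19.0, -71.0], [-24.0, -71.0], [-31.0, -75.0], [-37.0, -82.0], [-44.0, -92.0], [-53.0, -106.0], [-62.0, -125.0]]
```

Request:
send_rows(targets=[0, 0, 0, 0.12, 0, 0, -1, 0, 0, 0, 0.18, 0, 0, -1])

```text
clock: 6.4
eef_pos: [437.3, -231.6, 152.7]
tcp_rot: [-3.057, 0.001, -3.091]
contact_force: [-2.9, -0.1, 3.4]
opening: 0.269
grasp_force: 115.1
```

```bash
python3 track.py
```

```text
scene t=6.400 y=15.0 x=-8.6 tilt=-0.0850 pitch=-0.0017 c=[234.6 157.7] A=643
scene t=6.450 y=12.7 x=-8.3 tilt=-0.0864 pitch=-0.0003 c=[234.3 157.6] A=633
```

Run:
```python
from sim import *
for v in(-.01,.02):
  for rows in ([.03,.02],[.04,.04],[.04,.06,.02]):print(v,rows,np.round(sim(.0115,v,-.085,rows+[0]*7,lag=.015)*1000,0)[:,:2].tolist())
```

```text
-0.01 [0.03, 0.02] [[12.0, 10.0], [12.0, 2.0], [12.0, 2.0], [13.0, 2.0], [13.0, 2.0], [13.0, 2.0], [13.0, 2.0], [13.0, 2.0], [13.0, 2.0]]
-0.01 [0.04, 0.04] [[12.0, 7.0], [12.0, -3.0], [12.0, -2.0], [12.0, -2.0], [11.0, -2.0], [11.0, -2.0], [11.0, -2.0], [11.0, -2.0], [11.0, -2.0]]
-0.01 [0.04, 0.06, 0.02] [[12.0, 7.0], [12.0, -7.0], [11.0, -15.0], [10.0, -7.0], [10.0, -1.0], [10.0, -1.0], [9.0, -1.0], [9.0, -1.0], [9.0, -1.0], [9.0, -1.0]]
0.02 [0.03, 0.02] [[14.0, 37.0], [17.0, 22.0], [18.0, 14.0], [19.0, 13.0], [20.0, 13.0], [22.0, 14.0], [23.0, 15.0], [24.0, 17.0], [26.0, 19.0]]
0.02 [0.04, 0.04] [[14.0, 35.0], [16.0, 12.0], [17.0, 2.0], [17.0, 2.0], [17.0, 2.0], [17.0, 2.0], [17.0, 2.0], [17.0, 2.0], [17.0, 2.0]]
0.02 [0.04, 0.06, 0.02] [[14.0, 35.0], [16.0, 7.0], [16.0, -2.0], [16.0, -2.0], [16.0, -2.0], [15.0, -2.0], [15.0, -2.0], [15.0, -2.0], [15.0, -2.0], [15.0, -2.0]]
```

Request:
send_rows(targets=[0, 0, 0, -0.12, 0, 0, -1, 0, 0, 0, -0.12, 0, 0, -1])

```text
clock: 6.67
eef_pos: [438.9, -231.7, 153.3]
tcp_rot: [3.095, 0.003, -3.087]
contact_force: [0.4, -1.2, -7.1]
opening: 0.265
grasp_force: 111.7
```

```bash
python3 track.py
```

```text
scene t=6.667 y=21.4 x=-9.7 tilt=0.0471 pitch=-0.0033 c=[237.9 157.4] A=658
scene t=6.717 y=22.8 x=-10.3 tilt=0.0411 pitch=-0.0014 c=[238.1 157.1] A=680
```

Run:
```python
from sim import *
for v in(.005,):
  for rows in ([.07,.07],[.07,.07,.04],[.07,.08,.04],[.07,.07,.07,0]):print(v,rows,np.round(sim(.0225,v,.041,rows+[0]*7,lag=.015)*1000,0)[:,:2].tolist())
```

```text
0.005 [0.07, 0.07] [[22.0, -6.0], [21.0, -23.0], [19.0, -26.0], [18.0, -8.0], [17.0, -2.0], [17.0, -2.0], [17.0, -2.0], [17.0, -2.0], [17.0, -2.0]]
0.005 [0.07, 0.07, 0.04] [[22.0, -6.0], [21.0, -23.0], [19.0, -35.0], [16.0, -30.0], [14.0, -13.0], [14.0, -2.0], [14.0, -2.0], [13.0, -2.0], [13.0, -2.0], [13.0, -2.0]]
0.005 [0.07, 0.08, 0.04] [[22.0, -6.0], [21.0, -25.0], [18.0, -40.0], [15.0, -35.0], [13.0, -19.0], [12.0, -3.0], [12.0, -2.0], [12.0, -2.0], [11.0, -2.0], [11.0, -2.0]]
0.005 [0.07, 0.07, 0.07, 0] [[22.0, -6.0], [21.0, -23.0], [18.0, -42.0], [15.0, -46.0], [11.0, -30.0], [10.0, -15.0], [9.0, -2.0], [9.0, -2.0], [9.0, -2.0], [8.0, -2.0], [8.0, -2.0]]
```

Request:
send_rows(targets=[0, 0, 0, -0.03, 0, 0, -1, 0, 0, 0, -0.03, 0, 0, -1, 0, 0, 0, -0.03, 0, 0, -1])

```text
clock: 7.02
eef_pos: [437.0, -231.7, 152.3]
tcp_rot: [3.073, -0.001, -3.091]
contact_force: [0.3, -0.4, -1.7]
opening: 0.269
grasp_force: 114.7
```

```bash
python3 track.py
```

```text
scene t=7.017 y=17.1 x=-8.7 tilt=0.0685 pitch=0.0007 c=[236.1 157.2] A=650
scene t=7.067 y=14.1 x=-9.2 tilt=0.0686 pitch=0.0007 c=[234.9 157. ] A=666
```

Run:
```python
from sim import *
for v in(-.065,-.085):
  for rows in ([0,-.02],[-.02,-.03],[-.03,-.03,-.01],[-.03,-.05,-.02]):print(v,rows,np.round(sim(.0105,v,.0685,rows+[0]*6,lag=.015)*1000,0)[:,:2].tolist())
```

```text
-0.065 [0, -0.02] [[4.0, -73.0], [-1.0, -59.0], [-5.0, -44.0], [-9.0, -38.0], [-12.0, -33.0], [-14.0, -29.0], [-16.0, -27.0], [-19.0, -26.0]]
-0.065 [-0.02, -0.03] [[5.0, -69.0], [-0.0, -45.0], [-3.0, -27.0], [-5.0, -19.0], [-6.0, -12.0], [-7.0, -5.0], [-7.0, -2.0], [-7.0, -2.0]]
-0.065 [-0.03, -0.03, -0.01] [[5.0, -67.0], [0.0, -40.0], [-2.0, -19.0], [-3.0, -7.0], [-3.0, -2.0], [-3.0, -2.0], [-4.0, -2.0], [-4.0, -2.0], [-4.0, -2.0]]
-0.065 [-0.03, -0.05, -0.02] [[5.0, -67.0], [0.0, -35.0], [-1.0, -5.0], [-1.0, -1.0], [-1.0, -1.0], [-1.0, -1.0], [-2.0, -1.0], [-2.0, -1.0], [-2.0, -1.0]]
-0.085 [0, -0.02] [[3.0, -94.0], [-4.0, -80.0], [-11.0, -68.0], [-16.0, -65.0], [-21.0, -64.0], [-27.0, -66.0], [-32.0, -71.0], [-39.0, -78.0]]
-0.085 [-0.02, -0.03] [[3.0, -89.0], [-4.0, -67.0], [-8.0, -51.0], [-12.0, -46.0], [-16.0, -43.0], [-19.0, -42.0], [-23.0, -42.0], [-27.0, -45.0]]
-0.085 [-0.03, -0.03, -0.01] [[3.0, -87.0], [-3.0, -62.0], [-7.0, -42.0], [-10.0, -34.0], [-13.0, -30.0], [-15.0, -27.0], [-18.0, -25.0], [-20.0, -24.0], [-22.0, -25.0]]
-0.085 [-0.03, -0.05, -0.02] [[3.0, -87.0], [-3.0, -57.0], [-6.0, -29.0], [-8.0, -16.0], [-9.0, -11.0], [-10.0, -6.0], [-10.0, -2.0], [-10.0, -2.0], [-11.0, -2.0]]
```

Request:
send_rows(targets=[0, 0, 0, 0.1, 0, 0, -1, 0, 0, 0, 0.1, 0, 0, -1])

```text
clock: 7.28
eef_pos: [436.8, -230.5, 152.4]
tcp_rot: [-3.107, -0.0, -3.089]
contact_force: [3.9, -0.3, -19.5]
opening: 0.268
grasp_force: 112.0
```

```bash
python3 track.py
```

```text
scene t=7.283 y=5.7 x=-9.8 tilt=-0.0346 pitch=0.0002 c=[231.3 156.5] A=663
scene t=7.333 y=6.7 x=-10.3 tilt=-0.0302 pitch=0.0007 c=[232.1 156.4] A=675
```

Request:
send_rows(targets=[0, 0, 0, -0.045, 0, 0, -1, 0, 0, 0, -0.04, 0, 0, -1, 0, 0, 0, -0.035, 0, 0, -1])

```text
clock: 7.63
eef_pos: [437.5, -232.1, 152.5]
tcp_rot: [3.137, 0.0, -3.091]
contact_force: [-2.0, -0.3, -1.8]
opening: 0.268
grasp_force: 114.9
```

```bash
python3 track.py scene scene scene
```

```text
scene t=7.633 y=18.5 x=-9.2 tilt=0.0046 pitch=-0.0002 c=[236.3 157.5] A=634
scene t=7.683 y=19.2 x=-10.1 tilt=0.0040 pitch=0.0001 c=[237.  157.1] A=662
scene t=7.733 y=20.5 x=-9.5 tilt=0.0044 pitch=0.0003 c=[237.7 157.4] A=650
```

```bash
cat > fit.py <<'E'
import numpy as np
from scipy.optimize import least_squares
D=np.array([(5.333,99.8,.1819),(5.383,95.5,.1806),(5.6,78.2,.0565),(5.65,74.6,.0531),(5.867,67,.1226),(5.917,64.5,.1215),(6.133,43.7,.0994),(6.183,37,.0973),(6.4,15,-.085),(6.45,12.7,-.0864),(6.667,21.4,.0471),(6.717,22.8,.0411),(7.017,17.1,.0685),(7.067,14.1,.0686),(7.283,5.7,-.0346),(7.333,6.7,-.0302),(7.633,18.5,.0046),(7.683,19.2,.004),(7.733,20.5,.0044)])
# commanded knots (t,tilt)
N=[(4.9,0),(5,0),(5.083,.06),(5.167,.12),(5.25,.17),(5.333,.18),(5.433,.18),(5.517,.12),(5.6,.06),(5.7,.06),(5.783,.11),(5.867,.12),(6.05,.12),(6.133,.1),(6.233,.1),(6.317,-.02),(6.4,-.08),(6.5,-.08),(6.583,.04),(6.667,.04),(6.767,.04),(6.85,.07),(7.117,.07),(7.2,-.03),(7.383,-.03),(7.467,.015),(7.55,.01),(7.633,.005),(7.9,.005)]
N=np.array(N);dt=1/480;T=np.arange(5,7.8,dt)
def run(p):
    k,c,b,bias,sc,lag,h=p;y,v=.102,0.;a=0;Y=[];A=np.interp(T-lag,N[:,0],N[:,1]);dd=np.gradient(np.gradient(A,dt),dt)
    for i,t in enumerate(T):
        d=y/1.1-A[i]-b-h*0
        f=-c*np.tanh(v/.002)
        v+=k*(d+f)*dt-h*dd[i]*dt; y+=v*dt
        if y>.102:y,v=.102,min(v,0)
        Y.append(y)
    return np.interp(D[:,0],T,Y)*1000*sc+bias
if __name__=="__main__":
    best=None
    for h in(0,):
        s=least_squares(lambda p:np.r_[run(p)-D[:,1],(p-[6.57,.018,0,1,1.02,.02,0])/[.7,.006,.01,2,.02,.02,.03]],[6.57,.018,0,1,1.02,.02,0],x_scale=[1,.01,.01,2,.03,.02,.03],diff_step=1e-3)
        print(np.round(s.x,4),s.cost,np.round(run(s.x)-D[:,1],1))
E
python3 fit.py
```

```text
[ 5.814   0.0184 -0.0183  3.2993  0.9887 -0.0226 -0.0135] 26.49423606254075 [ 0.6  2.1  0.3  0.7 -1.7 -2.2 -0.1  1.2  0.   1.2 -1.9 -3.  -1.   0.3
  2.3  1.9 -1.1 -0.2  0.2]
```

```bash
sed -i 's/K=.67\*9.81;C=.018/K=5.9;C=.0184;B=-.0183/; s#d=y/1.1-a#d=y/1.1-a-B#' sim.py; sed -i 's/    with open/    cv2.imwrite("pics\/last.png",f["color"])\n    with open/' track.py
python3 - <<'E'
from sim import *
for v in(.02,):
  for rows in ([.07,.07,.07,.06],[.08,.08,.08,.06],[.09,.09,.06,.03]):print(v,rows,np.round(sim(.0185,v,.005,rows+[0.018]*6,lag=.01)*1000,0)[:,:2].tolist())
E
```

```text
0.02 [0.07, 0.07, 0.07, 0.06] [[20.0, 11.0], [20.0, -3.0], [20.0, -10.0], [18.0, -16.0], [17.0, -10.0], [17.0, -2.0], [17.0, -2.0], [17.0, -2.0], [16.0, -2.0], [16.0, -2.0]]
0.02 [0.08, 0.08, 0.08, 0.06] [[20.0, 9.0], [20.0, -8.0], [19.0, -20.0], [17.0, -29.0], [14.0, -24.0], [13.0, -9.0], [13.0, -2.0], [12.0, -2.0], [12.0, -2.0], [12.0, -2.0]]
0.02 [0.09, 0.09, 0.06, 0.03] [[20.0, 7.0], [19.0, -13.0], [18.0, -24.0], [16.0, -21.0], [15.0, -9.0], [14.0, -1.0], [14.0, -1.0], [14.0, -1.0], [14.0, -1.0], [14.0, -1.0]]
```

Request:
send_rows(targets=[0, 0, 0, -0.075, 0, 0, -1, 0, 0, 0, -0.075, 0, 0, -1, 0, 0, 0, -0.075, 0, 0, -1])

```text
clock: 8.03
eef_pos: [437.3, -232.2, 152.4]
tcp_rot: [3.063, -0.0, -3.091]
contact_force: [-0.8, 0.1, -0.8]
opening: 0.267
grasp_force: 116.7
```

```bash
python3 track.py
python3 - <<'E'
from track import *
f=cams.grab_frame  # no call
import types
st=r.sense();Rr,o=tray(st)
C={'xyz':np.array([987.97688049,57.34791945,854.88033828]),'attitude':np.array([-2.62273284,.01282429,1.74374763]),'fx':411.09493624960726,'fy':411.09493624960726,'cx':317.4037441370438,'cy':202.12001694613883}
im=cv2.imread('pics/last.png')
for sy in(-1,1):
  for x in(-53,53):
    print('stop top',sy,x,proj(C,o+Rr.apply([x,sy*130,40])),proj(C,o+Rr.apply([x,sy*138,40])))
print('band',[proj(C,o+Rr.apply([x,y,22])).round(1).tolist() for x in(53,) for y in(-15,15)])
x0,y0=150,110
c=cv2.resize(im[110:210,150:310],None,fx=5,fy=5,interpolation=cv2.INTER_CUBIC)
for sy in(-1,1):
  for x in(-53,53):
    for yy in(130,138):
      p=(proj(C,o+Rr.apply([x,sy*yy,40]))-[x0,y0]+.5)*5;cv2.circle(c,tuple(p.astype(int)),2,(255,0,255),-1)
for x in(-53,53):
  for y in(-15,15):
      p=(proj(C,o+Rr.apply([x,y,22]))-[x0,y0]+.5)*5;cv2.circle(c,tuple(p.astype(int)),2,(0,0,255),-1)
cv2.imwrite('pics/ov.png',c)
E
```

```text
scene t=8.033 y=21.3 x=-8.3 tilt=0.0784 pitch=0.0004 c=[237.7 157.5] A=647
scene t=8.083 y=18.3 x=-8.2 tilt=0.0782 pitch=0.0006 c=[236.5 157.4] A=634
stop top -1 -53 [177.67932318 138.61223578] [174.31981559 138.46881515]
stop top -1 53 [163.11118106 178.14477558] [159.56958898 177.94174888]
stop top 1 -53 [291.50786486 143.47168635] [295.1594592  143.62757645]
stop top 1 53 [283.41521952 185.04137215] [287.28441368 185.26317909]
band [[217.7, 185.8], [231.3, 186.6]]
```

View pics/ov.png

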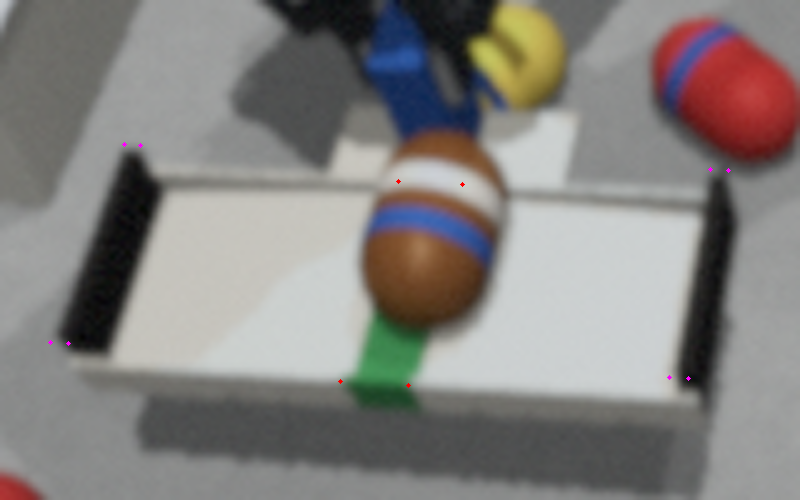

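The red dots mark where I predicted the band edge, and they sit about 2 px left of the real band at crop (350–417,386). So measured y reads about 3.3 mm high. The right (+y) stop sits slightly lower than predicted, which fits the fitted tilt offset of about -0.018 rad.

Run:
```python
from sim import *
for v in(-.055,-.07):
  for rows in ([.018,.01,.01],[0,0,.01],[-.01,-.01,.0],[-.02,-.02,0.]):print(v,rows,np.round(sim(.0115,v,.078,rows+[0.018]*6,lag=.01)*1000,0)[:,:2].tolist())
```

```text
-0.055 [0.018, 0.01, 0.01] [[7.0, -58.0], [2.0, -45.0], [-1.0, -31.0], [-3.0, -21.0], [-4.0, -13.0], [-5.0, -6.0], [-5.0, -2.0], [-5.0, -2.0], [-6.0, -2.0]]
-0.055 [0, 0, 0.01] [[7.0, -54.0], [3.0, -34.0], [1.0, -17.0], [0.0, -5.0], [0.0, -2.0], [-0.0, -2.0], [-0.0, -2.0], [-0.0, -2.0], [-1.0, -2.0]]
-0.055 [-0.01, -0.01, 0.0] [[7.0, -51.0], [4.0, -26.0], [2.0, -4.0], [2.0, -1.0], [2.0, -1.0], [2.0, -1.0], [2.0, -1.0], [2.0, -1.0], [2.0, -1.0]]
-0.055 [-0.02, -0.02, 0.0] [[7.0, -49.0], [4.0, -19.0], [4.0, -0.0], [4.0, -0.0], [4.0, -0.0], [4.0, -0.0], [4.0, -0.0], [4.0, -0.0], [4.0, -0.0]]
-0.07 [0.018, 0.01, 0.01] [[5.0, -73.0], [-0.0, -61.0], [-5.0, -49.0], [-8.0, -40.0], [-12.0, -36.0], [-14.0, -32.0], [-17.0, -30.0], [-19.0, -29.0], [-22.0, -29.0]]
-0.07 [0, 0, 0.01] [[5.0, -69.0], [1.0, -50.0], [-3.0, -34.0], [-5.0, -25.0], [-7.0, -18.0], [-8.0, -13.0], [-9.0, -7.0], [-9.0, -2.0], [-10.0, -2.0]]
-0.07 [-0.01, -0.01, 0.0] [[6.0, -67.0], [1.0, -42.0], [-2.0, -22.0], [-3.0, -9.0], [-3.0, -2.0], [-3.0, -2.0], [-3.0, -2.0], [-3.0, -2.0], [-4.0, -2.0]]
-0.07 [-0.02, -0.02, 0.0] [[6.0, -64.0], [2.0, -35.0], [-0.0, -12.0], [-1.0, -2.0], [-1.0, -2.0], [-1.0, -2.0], [-1.0, -2.0], [-1.0, -2.0], [-1.0, -2.0]]
```

Request:
send_rows(targets=[0, 0, 0, 0.085, 0, 0, -1, 0, 0, 0, 0.085, 0, 0, -1])

```text
clock: 8.3
eef_pos: [436.7, -230.5, 152.4]
tcp_rot: [-3.133, -0.0, -3.089]
contact_force: [1.6, 0.0, -8.6]
opening: 0.265
grasp_force: 111.5
```

```bash
python3 track.py
```

```text
scene t=8.300 y=4.0 x=-10.5 tilt=-0.0090 pitch=0.0004 c=[230.7 156.2] A=670
scene t=8.350 y=2.9 x=-10.5 tilt=-0.0052 pitch=0.0006 c=[230.5 156.1] A=688
```

Request:
send_rows(targets=[0, 0, 0, -0.023, 0, 0, -1, 0, 0, 0, -0.023, 0, 0, -1])

```text
clock: 8.57
eef_pos: [437.6, -231.4, 152.7]
tcp_rot: [3.122, 0.0, -3.089]
contact_force: [1.9, 1.1, -12.0]
opening: 0.266
grasp_force: 112.0
```

```bash
python3 track.py scene scene scene
```

```text
scene t=8.567 y=2.6 x=-10.4 tilt=0.0199 pitch=-0.0004 c=[229.7 156.3] A=680
scene t=8.617 y=2.8 x=-10.1 tilt=0.0187 pitch=-0.0002 c=[229.6 156.4] A=684
scene t=8.667 y=2.2 x=-10.3 tilt=0.0182 pitch=-0.0001 c=[229.3 156.3] A=676
```

Request:
send_rows(targets=[0, 0, 0, 0, 0, 0, -1, 0, 0, 0, 0, 0, 0, -1, 0, 0, 0, 0, 0, 0, -1, 0, 0, 0, 0, 0, 0, -1, 0, 0, 0, 0, 0, 0, -1, 0, 0, 0, 0, 0, 0, -1])

```text
clock: 9.22
eef_pos: [437.3, -231.4, 152.5]
tcp_rot: [3.124, 0.0, -3.089]
contact_force: [-0.3, 0.5, -5.9]
opening: 0.268
grasp_force: 112.8
```

```bash
python3 track.py
python3 - <<'E'
from h import *
t=cams.grab_frame("top")
im=cv2.imread('pics/last.png')
a=cv2.resize(im[115:205,150:310],None,fx=5,fy=5,interpolation=cv2.INTER_CUBIC)
cv2.imwrite('pics/hold.png',a)
E
```

```text
scene t=9.217 y=1.2 x=-11.8 tilt=0.0180 pitch=-0.0000 c=[229.2 155.7] A=737
scene t=9.267 y=0.5 x=-12.1 tilt=0.0180 pitch=0.0000 c=[228.9 155.6] A=734
```

View pics/hold.png

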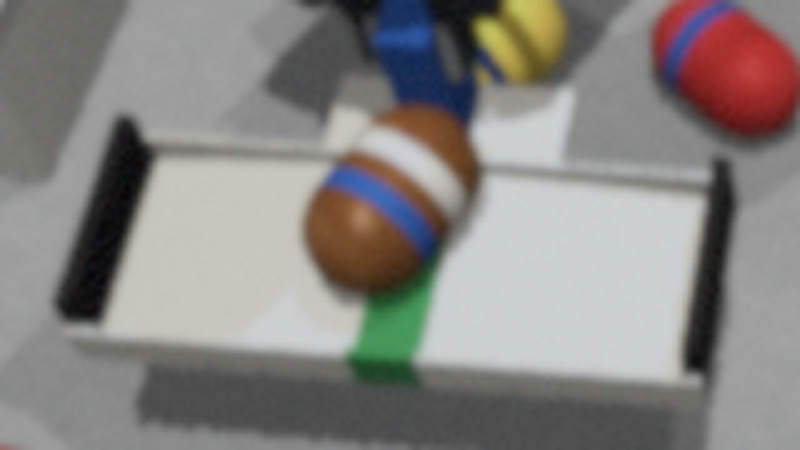

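The vial is on the mark, centre at crop ~(392,200), but its axis has skewed by about 25°. I'll watch for drift before going on.

```bash
cat >> track.py <<'E'
    Hh=hsv(f);m=cv2.inRange(Hh,np.array((5,130,40)),np.array((20,255,255)));x,y0=map(int,c)
    w=np.zeros_like(m);w[y0-25:y0+25,x-22:x+22]=255
    hh=cv2.convexHull(cv2.findNonZero(m&w));print('rect',cv2.minAreaRect(hh))
E
python3 track.py scene top scene; python3 -c "
from rig import r
s=r.sense();print(s['clock'],s['tcp_rot'])"
```

```text
scene t=9.367 y=-0.2 x=-13.1 tilt=0.0180 pitch=0.0001 c=[228.7 155.1] A=728
top t=9.417 y=5.2 x=-14.3 tilt=0.0180 pitch=-0.0000 c=[396.1 203.5] A=358
scene t=9.467 y=0.2 x=-12.9 tilt=0.0180 pitch=0.0000 c=[228.8 155.2] A=738
rect ((228.33253479003906, 154.35629272460938), (23.00387191772461, 38.20982360839844), 46.97493362426758)
9.5167 [ 3.12362974e+00  5.06916607e-05 -3.08942928e+00]
```

Request:
send_rows(targets=[0, 0, 0, 0, 0, 0, -1, 0, 0, 0, 0, 0, 0, -1, 0, 0, 0, 0, 0, 0, -1, 0, 0, 0, 0, 0, 0, -1])

```text
clock: 9.85
eef_pos: [437.3, -231.4, 152.5]
tcp_rot: [3.124, -0.0, -3.089]
contact_force: [-1.4, -0.4, 6.0]
opening: 0.266
grasp_force: 115.0
```

```bash
python3 track.py scene
python3 - <<'E'
import cv2
im=cv2.imread('pics/last.png')
cv2.imwrite('pics/hold2.png',cv2.resize(im[115:205,150:310],None,fx=5,fy=5,interpolation=cv2.INTER_CUBIC))
E
```

```text
scene t=9.850 y=2.9 x=-15.3 tilt=0.0180 pitch=0.0001 c=[230.3 154.4] A=754
rect ((229.27731323242188, 153.67031860351562), (22.802743911743164, 38.40953826904297), 52.594642639160156)
```

View pics/hold2.png

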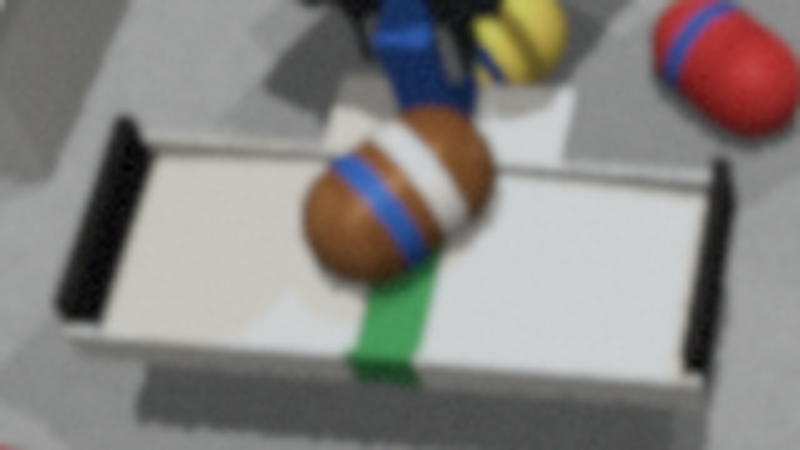

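The vial's axis is now skewed about 40° in a slow spin, but its centre is still on the band at crop ~(398,195). I'll keep holding and keep checking.

Request:
send_rows(targets=[0, 0, 0, 0, 0, 0, -1, 0, 0, 0, 0, 0, 0, -1, 0, 0, 0, 0, 0, 0, -1, 0, 0, 0, 0, 0, 0, -1, 0, 0, 0, 0, 0, 0, -1, 0, 0, 0, 0, 0, 0, -1])

```text
clock: 10.4
eef_pos: [437.3, -231.4, 152.5]
tcp_rot: [3.124, -0.0, -3.089]
contact_force: [-1.9, -0.6, 5.8]
opening: 0.264
grasp_force: 115.0
```

```bash
python3 track.py scene scene
```

```text
scene t=10.400 y=10.3 x=-17.3 tilt=0.0180 pitch=0.0001 c=[233.9 154. ] A=753
scene t=10.450 y=12.0 x=-16.9 tilt=0.0180 pitch=-0.0000 c=[234.6 154.2] A=764
rect ((233.41348266601562, 153.35842895507812), (22.46975326538086, 38.44508743286133), 58.570438385009766)
```

Request:
send_rows(targets=[0, 0, 0, -0.03, 0, 0, -1, 0, 0, 0, -0.03, 0, 0, -1])

```text
clock: 10.67
eef_pos: [437.5, -231.6, 152.6]
tcp_rot: [3.093, 0.0, -3.089]
contact_force: [3.6, 1.9, -16.3]
opening: 0.264
grasp_force: 112.2
```

```bash
python3 track.py scene scene
```

```text
scene t=10.667 y=15.1 x=-16.8 tilt=0.0490 pitch=-0.0002 c=[236.  154.3] A=761
scene t=10.717 y=16.0 x=-16.4 tilt=0.0476 pitch=0.0001 c=[236.3 154.4] A=759
rect ((235.3325958251953, 153.40786743164062), (22.46975326538086, 38.255470275878906), 58.570438385009766)
```

Request:
send_rows(targets=[0, 0, 0, -0.045, 0, 0, -1, 0, 0, 0, -0.045, 0, 0, -1])

```text
clock: 10.93
eef_pos: [437.5, -231.8, 152.5]
tcp_rot: [3.048, 0.0, -3.09]
contact_force: [-2.1, -2.4, 6.2]
opening: 0.263
grasp_force: 114.9
```

```bash
python3 track.py scene scene;python3 - <<'E'
import cv2
im=cv2.imread('pics/last.png')
cv2.imwrite('pics/hold3.png',cv2.resize(im[115:205,150:310],None,fx=5,fy=5,interpolation=cv2.INTER_CUBIC))
E
```

```text
scene t=10.933 y=17.1 x=-17.8 tilt=0.0937 pitch=-0.0001 c=[237.  153.8] A=768
scene t=10.983 y=17.4 x=-18.6 tilt=0.0919 pitch=0.0001 c=[237.1 153.5] A=749
rect ((236.00003051757812, 152.50001525878906), (22.360679626464844, 38.013153076171875), 63.43495178222656)
```

View pics/hold3.png

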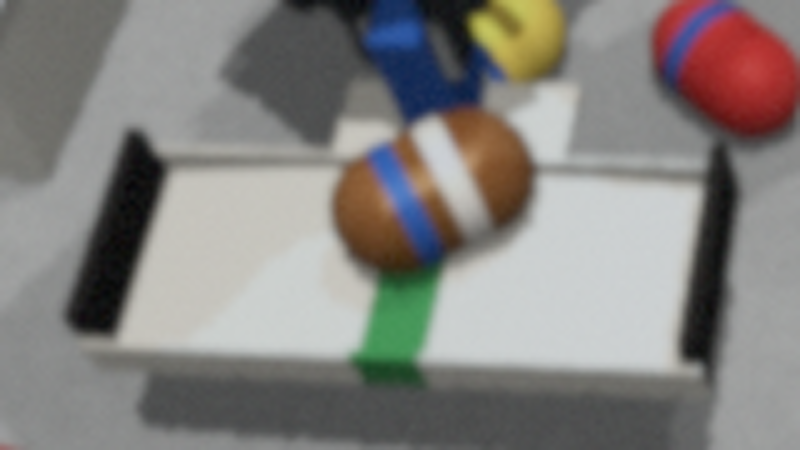

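The vial's centre is at about y=+14 mm (crop ~(433,190)), nearly stopped, with its axis turned about 60° against the handle-side wall. I'll keep this tilt so it gets pulled back towards -y.

Request:
send_rows(targets=[0, 0, 0, 0, 0, 0, -1, 0, 0, 0, 0, 0, 0, -1, 0, 0, 0, 0, 0, 0, -1])

```text
clock: 11.28
eef_pos: [437.3, -231.2, 152.5]
tcp_rot: [3.049, 0.0, -3.089]
contact_force: [-1.7, -1.7, 1.0]
opening: 0.267
grasp_force: 116.5
```

```bash
python3 track.py scene scene
```

```text
scene t=11.283 y=16.8 x=-22.1 tilt=0.0923 pitch=0.0002 c=[237.6 152.1] A=756
scene t=11.333 y=16.8 x=-22.8 tilt=0.0926 pitch=0.0002 c=[237.7 151.9] A=756
rect ((236.7413787841797, 151.1034393310547), (23.026222229003906, 38.438934326171875), 68.19859313964844)
```

Request:
send_rows(targets=[0, 0, 0, 0, 0, 0, -1, 0, 0, 0, 0, 0, 0, -1, 0, 0, 0, 0, 0, 0, -1, 0, 0, 0, 0, 0, 0, -1, 0, 0, 0, 0, 0, 0, -1])

```text
clock: 11.8
eef_pos: [437.3, -231.4, 152.5]
tcp_rot: [3.049, -0.0, -3.089]
contact_force: [-3.2, -1.9, 8.1]
opening: 0.265
grasp_force: 117.6
```

```bash
python3 track.py scene scene;python3 - <<'E'
import cv2
im=cv2.imread('pics/last.png')
cv2.imwrite('pics/hold4.png',cv2.resize(im[115:205,150:310],None,fx=5,fy=5,interpolation=cv2.INTER_CUBIC))
E
```

```text
scene t=11.800 y=18.4 x=-22.9 tilt=0.0929 pitch=0.0002 c=[238.3 151.8] A=730
scene t=11.850 y=18.9 x=-22.7 tilt=0.0929 pitch=0.0002 c=[238.5 151.9] A=730
rect ((237.36154174804688, 150.9923095703125), (23.505151748657227, 38.590545654296875), 74.74488067626953)
```

View pics/hold4.png

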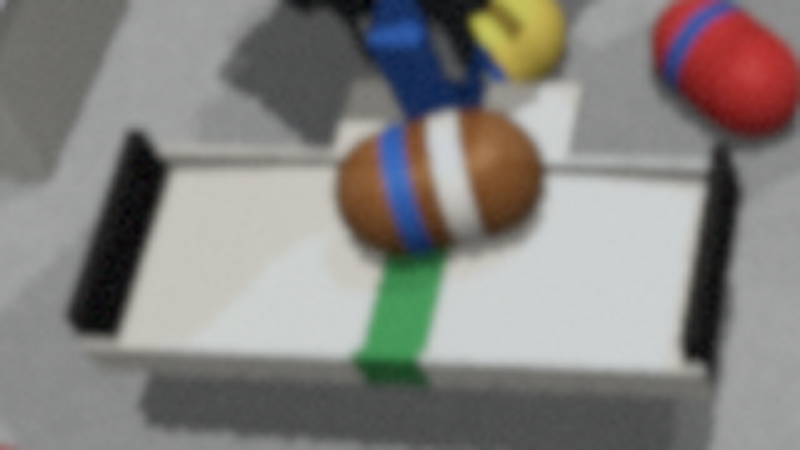

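The vial's centre is at crop ~(440,180), about y=+15.5 mm. It lies along the handle-side wall with its axis nearly along tray y, so it now slides rather than rolls, which is well damped. I'll raise the tilt in steps, leaning slightly towards that wall, to slide it back to the middle.

Request:
send_rows(targets=[0, 0, 0, -0.05, -0.02, 0, -1, 0, 0, 0, -0.1, -0.03, 0, -1, 0, 0, 0, -0.15, -0.03, 0, -1, 0, 0, 0, -0.17, -0.03, 0, -1, 0, 0, 0, -0.17, -0.03, 0, -1])

```text
clock: 12.32
eef_pos: [437.3, -232.3, 152.2]
tcp_rot: [2.878, 0.029, -3.096]
contact_force: [2.9, 3.3, -13.4]
opening: 0.264
grasp_force: 112.8
```

```bash
python3 track.py scene scene
```

```text
scene t=12.317 y=16.6 x=-26.5 tilt=0.2633 pitch=-0.0285 c=[237.4 149.4] A=714
scene t=12.367 y=16.7 x=-27.5 tilt=0.2622 pitch=-0.0283 c=[237.7 149. ] A=704
rect ((236.5658416748047, 148.3072967529297), (22.90851593017578, 37.854923248291016), 77.90524291992188)
```

Request:
send_rows(targets=[0, 0, 0, -0.04, 0, 0, -1, 0, 0, 0, -0.08, 0, 0, -1, 0, 0, 0, -0.1, 0, 0, -1, 0, 0, 0, -0.1, 0, 0, -1])

```text
clock: 12.75
eef_pos: [437.3, -231.7, 152.2]
tcp_rot: [2.779, 0.029, -3.095]
contact_force: [-1.3, -0.4, -3.9]
opening: 0.269
grasp_force: 114.6
```

```bash
python3 track.py scene scene
```

```text
scene t=12.750 y=15.6 x=-25.7 tilt=0.3629 pitch=-0.0281 c=[237.3 149.2] A=600
scene t=12.800 y=15.9 x=-22.8 tilt=0.3620 pitch=-0.0281 c=[237.2 150.3] A=573
rect ((234.8000030517578, 147.09999084472656), (36.36618423461914, 22.452171325683594), 18.43494987487793)
```

Request:
send_rows(targets=[0, 0, 0, 0.12, 0.02, 0, -1, 0, 0, 0, 0.24, 0.03, 0, -1])

```text
clock: 13.02
eef_pos: [437.7, -232.8, 152.5]
tcp_rot: [3.024, 0.001, -3.09]
contact_force: [0.6, 1.0, -17.2]
opening: 0.271
grasp_force: 113.2
```

```bash
sed -i 's/(-46,46)/(-62,53)/' track.py; python3 track.py scene scene
```

```text
scene t=13.017 y=5.0 x=-7.0 tilt=0.1176 pitch=-0.0009 c=[230.1 157.6] A=660
scene t=13.067 y=2.3 x=1.2 tilt=0.1099 pitch=-0.0008 c=[229.1 160.5] A=664
rect ((226.92759704589844, 160.8689727783203), (36.8721923828125, 23.50187110900879), 4.763641834259033)
```

Request:
send_rows(targets=[0, 0, 0, 0.105, -0.06, 0, -1, 0, 0, 0, 0.105, -0.02, 0, -1])

```text
clock: 13.28
eef_pos: [433.5, -228.5, 151.0]
tcp_rot: [3.124, 0.021, -3.088]
contact_force: [-0.3, -1.2, -8.4]
opening: 0.272
grasp_force: 113.8
```

```bash
python3 track.py scene scene
```

```text
scene t=13.283 y=-13.0 x=36.8 tilt=0.0174 pitch=-0.0211 c=[219.  172.5] A=706
scene t=13.333 y=-12.6 x=30.7 tilt=0.0200 pitch=-0.0156 c=[219.4 170.6] A=682
rect ((217.0, 170.5), (23.0, 38.0), 90.0)
```

Request:
send_rows(targets=[0, 0, 0, 0, 0, 0, -1, 0, 0, 0, 0, 0, 0, -1, 0, 0, 0, 0, 0, 0, -1])

```text
clock: 13.63
eef_pos: [437.6, -231.9, 152.6]
tcp_rot: [3.123, 0.021, -3.09]
contact_force: [-2.7, -0.9, 5.9]
opening: 0.265
grasp_force: 115.3
```

```bash
python3 track.py scene scene
```

```text
scene t=13.633 y=-13.0 x=14.6 tilt=0.0190 pitch=-0.0207 c=[219.2 164.8] A=754
scene t=13.683 y=-12.7 x=13.4 tilt=0.0188 pitch=-0.0206 c=[219.6 164.4] A=744
rect ((218.5, 162.5), (23.0, 39.0), 90.0)
```

Request:
send_rows(targets=[0, 0, 0, 0.06, -0.04, 0, -1, 0, 0, 0, 0.12, -0.04, 0, -1, 0, 0, 0, 0.18, -0.04, 0, -1, 0, 0, 0, 0.2, -0.04, 0, -1, 0, 0, 0, 0.2, -0.04, 0, -1])

```text
clock: 14.15
eef_pos: [436.8, -230.6, 152.3]
tcp_rot: [-2.959, 0.059, -3.085]
contact_force: [-2.2, 1.8, 4.3]
opening: 0.269
grasp_force: 114.8
```

```bash
python3 track.py scene scene
```

```text
scene t=14.150 y=-9.4 x=10.0 tilt=-0.1821 pitch=-0.0597 c=[221.  161.5] A=792
scene t=14.200 y=-8.7 x=10.6 tilt=-0.1810 pitch=-0.0601 c=[221.1 161.9] A=780
rect ((220.0, 160.5), (23.0, 40.0), 90.0)
```

Request:
send_rows(targets=[0, 0, 0, 0, 0, 0, -1, 0, 0, 0, 0, 0, 0, -1, 0, 0, 0, 0, 0, 0, -1])

```text
clock: 14.5
eef_pos: [437.3, -231.8, 152.5]
tcp_rot: [-2.96, 0.06, -3.086]
contact_force: [0.7, -0.5, -8.7]
opening: 0.268
grasp_force: 112.7
```

```bash
python3 track.py scene scene
```

```text
scene t=14.500 y=-2.0 x=22.5 tilt=-0.1816 pitch=-0.0606 c=[222.3 166.9] A=782
scene t=14.550 y=-0.2 x=25.9 tilt=-0.1817 pitch=-0.0606 c=[222.8 168.3] A=796
rect ((222.0, 167.5), (23.0, 40.0), 90.0)
```

Request:
send_rows(targets=[0, 0, 0, -0.12, 0.03, 0, -1, 0, 0, 0, -0.2, 0.08, 0, -1, 0, 0, 0, -0.2, 0.1, 0, -1])

```text
clock: 14.85
eef_pos: [438.8, -233.4, 153.1]
tcp_rot: [3.121, -0.039, -3.096]
contact_force: [0.5, -1.5, -6.6]
opening: 0.266
grasp_force: 114.5
```

```bash
python3 track.py scene scene
```

```text
scene t=14.850 y=11.3 x=33.7 tilt=0.0204 pitch=0.0389 c=[227.8 175. ] A=716
scene t=14.900 y=11.4 x=34.9 tilt=0.0160 pitch=0.0400 c=[227.7 175.6] A=716
rect ((226.5, 174.5), (23.0, 39.0), 90.0)
```

The vial now lies against the +x wall at y≈+8 mm, on the mark and at rest. I'll hold.

Request:
send_rows(targets=[0, 0, 0, 0, 0, 0, -1, 0, 0, 0, 0, 0, 0, -1, 0, 0, 0, 0, 0, 0, -1, 0, 0, 0, 0, 0, 0, -1, 0, 0, 0, 0, 0, 0, -1, 0, 0, 0, 0, 0, 0, -1])

```text
clock: 15.45
eef_pos: [437.2, -231.2, 152.6]
tcp_rot: [3.124, -0.039, -3.094]
contact_force: [0.4, -0.4, -8.1]
opening: 0.269
grasp_force: 114.1
```

```bash
python3 track.py scene scene
```

```text
scene t=15.450 y=10.7 x=34.1 tilt=0.0176 pitch=0.0391 c=[228.9 174.8] A=713
scene t=15.500 y=10.3 x=33.9 tilt=0.0176 pitch=0.0390 c=[228.7 174.8] A=713
rect ((227.5, 174.5), (39.0, 23.0), 0.0)
```

Request:
send_rows(targets=[0, 0, 0, 0, 0, 0, -1, 0, 0, 0, 0, 0, 0, -1, 0, 0, 0, 0, 0, 0, -1, 0, 0, 0, 0, 0, 0, -1, 0, 0, 0, 0, 0, 0, -1, 0, 0, 0, 0, 0, 0, -1, 0, 0, 0, 0, 0, 0, -1, 0, 0, 0, 0, 0, 0, -1, 0, 0, 0, 0, 0, 0, -1, 0, 0, 0, 0, 0, 0, -1, 0, 0, 0, 0, 0, 0, -1, 0, 0, 0, 0, 0, 0, -1])

```text
clock: 16.55
eef_pos: [437.3, -231.4, 152.5]
tcp_rot: [3.124, -0.039, -3.094]
contact_force: [1.1, -0.9, -8.8]
opening: 0.267
grasp_force: 113.9
```

```bash
python3 track.py scene scene
```

```text
scene t=16.550 y=9.9 x=34.3 tilt=0.0180 pitch=0.0393 c=[228.4 174.9] A=720
scene t=16.600 y=10.0 x=34.0 tilt=0.0180 pitch=0.0394 c=[228.5 174.8] A=710
rect ((227.0, 174.5), (23.0, 38.0), 90.0)
```

Request:
send_rows(targets=[0, 0, 0, 0, 0, 0, -1, 0, 0, 0, 0, 0, 0, -1, 0, 0, 0, 0, 0, 0, -1, 0, 0, 0, 0, 0, 0, -1, 0, 0, 0, 0, 0, 0, -1, 0, 0, 0, 0, 0, 0, -1, 0, 0, 0, 0, 0, 0, -1, 0, 0, 0, 0, 0, 0, -1, 0, 0, 0, 0, 0, 0, -1, 0, 0, 0, 0, 0, 0, -1, 0, 0, 0, 0, 0, 0, -1, 0, 0, 0, 0, 0, 0, -1])

```text
clock: 17.65
eef_pos: [437.3, -231.4, 152.5]
tcp_rot: [3.124, -0.039, -3.094]
contact_force: [0.4, 0.0, -7.4]
opening: 0.263
grasp_force: 114.1
```

Request:
send_rows(targets=[0, 0, 0, 0, 0, 0, -1, 0, 0, 0, 0, 0, 0, -1, 0, 0, 0, 0, 0, 0, -1, 0, 0, 0, 0, 0, 0, -1, 0, 0, 0, 0, 0, 0, -1, 0, 0, 0, 0, 0, 0, -1, 0, 0, 0, 0, 0, 0, -1, 0, 0, 0, 0, 0, 0, -1, 0, 0, 0, 0, 0, 0, -1, 0, 0, 0, 0, 0, 0, -1, 0, 0, 0, 0, 0, 0, -1, 0, 0, 0, 0, 0, 0, -1])

```text
clock: 18.65
eef_pos: [437.3, -231.4, 152.5]
tcp_rot: [3.124, -0.039, -3.094]
contact_force: [0.5, -0.6, -5.6]
opening: 0.268
grasp_force: 114.4
```

Request:
send_rows(targets=[0, 0, 0, 0, 0, 0, -1, 0, 0, 0, 0, 0, 0, -1, 0, 0, 0, 0, 0, 0, -1, 0, 0, 0, 0, 0, 0, -1, 0, 0, 0, 0, 0, 0, -1, 0, 0, 0, 0, 0, 0, -1, 0, 0, 0, 0, 0, 0, -1, 0, 0, 0, 0, 0, 0, -1, 0, 0, 0, 0, 0, 0, -1, 0, 0, 0, 0, 0, 0, -1, 0, 0, 0, 0, 0, 0, -1, 0, 0, 0, 0, 0, 0, -1])

```text
clock: 19.65
eef_pos: [437.3, -231.4, 152.5]
tcp_rot: [3.124, -0.039, -3.094]
contact_force: [0.3, -0.5, -3.6]
opening: 0.264
grasp_force: 114.7
```

Request:
send_rows(targets=[0, 0, 0, 0, 0, 0, -1, 0, 0, 0, 0, 0, 0, -1, 0, 0, 0, 0, 0, 0, -1, 0, 0, 0, 0, 0, 0, -1, 0, 0, 0, 0, 0, 0, -1, 0, 0, 0, 0, 0, 0, -1, 0, 0, 0, 0, 0, 0, -1, 0, 0, 0, 0, 0, 0, -1, 0, 0, 0, 0, 0, 0, -1, 0, 0, 0, 0, 0, 0, -1, 0, 0, 0, 0, 0, 0, -1, 0, 0, 0, 0, 0, 0, -1])

```text
clock: 20.65
eef_pos: [437.3, -231.4, 152.5]
tcp_rot: [3.124, -0.039, -3.094]
contact_force: [-0.4, -0.5, -2.3]
opening: 0.266
grasp_force: 114.9
```

```bash
python3 track.py scene
python3 - <<'E'
from track import *
st=r.sense();print(st['clock'],st['eef_pos'],st['tcp_rot'])
Ra=E(st['tcp_rot']);p0=np.array([437.3,-231.4,152.5])
yd=-.052;ot=np.array([554.5,222.1,100.])
Rflat=E([0,0,yd])*Rrel.inv()   # tool with tray model level; 
pT=ot-Rflat.apply(prel);print('TCP target',pT)
dy=yd-.046  # current tray yaw from tool
dy=yd-(Ra*Rrel).as_euler('xyz')[2];print('dyaw',dy,(Ra*Rrel).as_euler('xyz'))
Rn=[];pn=[]
for i in range(1,49):
    s=i/48;u=10*s**3-15*s**4+6*s**5
    pn.append(p0+u*(np.array([pT[0],pT[1],152.5])-p0));Rn.append(E([0,0,dy*u])*Ra)
cp,cR=p0,Ra
for c in range(4):
    row=[]
    for i in range(12*c,12*c+12):
        row+=[*np.round(cR.inv().apply(pn[i]-cp)/1000,3).tolist(),*np.round((cR.inv()*Rn[i]).as_rotvec(),3).tolist(),-1]
    print([0.0 if abs(z)<1e-9 else z for z in row]);cp,cR=pn[12*c+11],Rn[12*c+11]
E
```

```text
scene t=20.650 y=7.0 x=34.4 tilt=0.0179 pitch=0.0393 c=[227.1 174.9] A=708
rect ((225.5, 174.5), (23.0, 39.0), 90.0)
20.7 [ 437.25902132 -231.38658976  152.50452301] [ 3.1234879  -0.03937599 -3.09381163]
TCP target [472.39625403 227.2043998  151.3       ]
dyaw -0.09718678268305087 [0.01800256 0.03942279 0.04518678]
[0.0, 0.0, 0.0, 0.0, 0.0, 0.0, -1, 0.0, 0.0, 0.0, 0.0, 0.0, 0.0, -1, 0.0, 0.001, 0.0, 0.0, 0.0, 0.0, -1, 0.0, 0.002, 0.0, 0.0, 0.0, 0.0, -1, -0.001, 0.004, 0.0, 0.0, 0.0, 0.001, -1, -0.001, 0.007, 0.0, 0.0, 0.0, 0.002, -1, -0.001, 0.011, 0.0, 0.0, 0.0, 0.002, -1, -0.002, 0.016, 0.0, 0.0, 0.0, 0.003, -1, -0.003, 0.022, 0.0, 0.0, 0.0, 0.005, -1, -0.004, 0.029, 0.0, 0.0, 0.0, 0.006, -1, -0.005, 0.038, 0.0, 0.0, 0.0, 0.008, -1, -0.006, 0.047, 0.001, 0.0, 0.0, 0.01, -1]
[-0.001, 0.011, 0.0, 0.0, 0.0, 0.002, -1, -0.003, 0.022, 0.0, 0.0, 0.0, 0.005, -1, -0.004, 0.035, 0.0, 0.0, 0.0, 0.007, -1, -0.006, 0.049, 0.001, 0.0, 0.0, 0.01, -1, -0.007, 0.063, 0.001, -0.001, 0.0, 0.013, -1, -0.009, 0.078, 0.001, -0.001, 0.0, 0.017, -1, -0.011, 0.094, 0.001, -0.001, 0.0, 0.02, -1, -0.013, 0.
[... 584 characters left out ...]
-1, -0.011, 0.147, 0.002, -0.001, -0.001, 0.031, -1, -0.012, 0.159, 0.002, -0.001, -0.001, 0.034, -1, -0.013, 0.171, 0.003, -0.001, -0.001, 0.036, -1, -0.014, 0.182, 0.003, -0.002, -0.001, 0.038, -1]
[0.0, 0.01, 0.0, 0.0, 0.0, 0.002, -1, -0.001, 0.018, 0.0, 0.0, 0.0, 0.004, -1, -0.001, 0.025, 0.0, 0.0, 0.0, 0.005, -1, -0.001, 0.031, 0.001, 0.0, 0.0, 0.007, -1, -0.001, 0.036, 0.001, 0.0, 0.0, 0.008, -1, -0.001, 0.04, 0.001, 0.0, 0.0, 0.008, -1, -0.002, 0.043, 0.001, 0.0, 0.0, 0.009, -1, -0.002, 0.045, 0.001, 0.0, 0.0, 0.01, -1, -0.002, 0.047, 0.001, 0.0, 0.0, 0.01, -1, -0.002, 0.047, 0.001, 0.0, 0.0, 0.01, -1, -0.002, 0.048, 0.001, 0.0, 0.0, 0.01, -1, -0.002, 0.048, 0.001, 0.0, 0.0, 0.01, -1]
```

Held on the mark for over 5 s. The centre is at y≈+4 mm and creeping towards the middle. Next is the carry to the dock.

Request:
send_rows(targets=[0, 0, 0, 0, 0, 0, -1, 0, 0.0005, 0, 0, 0, 0, -1, 0, 0.001, 0, 0, 0, 0, -1, 0, 0.002, 0, 0, 0, 0, -1, -0.001, 0.004, 0, 0, 0, 0.001, -1, -0.001, 0.007, 0, 0, 0, 0.002, -1, -0.001, 0.011, 0, 0, 0, 0.002, -1, -0.002, 0.016, 0, 0, 0, 0.003, -1, -0.003, 0.022, 0, 0, 0, 0.005, -1, -0.004, 0.029, 0, 0, 0, 0.006, -1, -0.005, 0.038, 0, 0, 0, 0.008, -1, -0.006, 0.047, 0.001, 0, 0, 0.01, -1])

```text
clock: 21.7
eef_pos: [441.2, -183.2, 152.2]
tcp_rot: [3.124, -0.039, -3.104]
contact_force: [0.2, 0.6, -6.1]
opening: 0.265
grasp_force: 114.2
```

Request:
send_rows(targets=[-0.001, 0.011, 0, 0, 0, 0.002, -1, -0.003, 0.022, 0, 0, 0, 0.005, -1, -0.004, 0.035, 0, 0, 0, 0.007, -1, -0.006, 0.049, 0.001, 0, 0, 0.01, -1, -0.007, 0.063, 0.001, -0.001, 0, 0.013, -1, -0.009, 0.078, 0.001, -0.001, 0, 0.017, -1, -0.011, 0.094, 0.001, -0.001, 0, 0.02, -1, -0.013, 0.111, 0.002, -0.001, 0, 0.024, -1, -0.015, 0.128, 0.002, -0.001, 0, 0.027, -1, -0.017, 0.146, 0.002, -0.001, -0.001, 0.031, -1, -0.019, 0.163, 0.002, -0.001, -0.001, 0.035, -1, -0.021, 0.181, 0.002, -0.002, -0.001, 0.038, -1])

```text
clock: 22.7
eef_pos: [455.0, -0.8, 152.6]
tcp_rot: [3.123, -0.039, 3.141]
contact_force: [0.3, 0.1, -3.7]
opening: 0.267
grasp_force: 114.8
```

Request:
send_rows(targets=[-0.001, 0.018, 0, 0, 0, 0.004, -1, -0.003, 0.036, 0.001, 0, 0, 0.008, -1, -0.004, 0.053, 0.001, 0, 0, 0.011, -1, -0.005, 0.07, 0.001, -0.001, 0, 0.015, -1, -0.007, 0.087, 0.001, -0.001, 0, 0.018, -1, -0.008, 0.103, 0.002, -0.001, 0, 0.022, -1, -0.009, 0.118, 0.002, -0.001, 0, 0.025, -1, -0.01, 0.133, 0.002, -0.001, -0.001, 0.028, -1, -0.011, 0.147, 0.002, -0.001, -0.001, 0.031, -1, -0.012, 0.159, 0.002, -0.001, -0.001, 0.034, -1, -0.013, 0.171, 0.003, -0.001, -0.001, 0.036, -1, -0.014, 0.182, 0.003, -0.002, -0.001, 0.038, -1])

```text
clock: 23.7
eef_pos: [469.0, 180.8, 152.1]
tcp_rot: [3.123, -0.039, 3.103]
contact_force: [0.2, 0.3, -7.8]
opening: 0.267
grasp_force: 114.1
```

Request:
send_rows(targets=[0, 0.01, 0, 0, 0, 0.002, -1, -0.001, 0.018, 0, 0, 0, 0.004, -1, -0.001, 0.025, 0, 0, 0, 0.005, -1, -0.001, 0.031, 0.001, 0, 0, 0.007, -1, -0.001, 0.036, 0.001, 0, 0, 0.008, -1, -0.001, 0.04, 0.001, 0, 0, 0.008, -1, -0.002, 0.043, 0.001, 0, 0, 0.009, -1, -0.002, 0.045, 0.001, 0, 0, 0.01, -1, -0.002, 0.047, 0.001, 0, 0, 0.01, -1, -0.002, 0.047, 0.001, 0, 0, 0.01, -1, -0.002, 0.048, 0.001, 0, 0, 0.01, -1, -0.002, 0.048, 0.001, 0, 0, 0.01, -1])

```text
clock: 24.7
eef_pos: [473.1, 227.4, 152.1]
tcp_rot: [3.123, -0.039, 3.093]
contact_force: [0.2, 0.6, -3.1]
opening: 0.267
grasp_force: 114.9
```

```bash
python3 track.py scene top scene
python3 - <<'E'
from track import *
st=r.sense();Rr,o=tray(st);print(st['clock'],st['eef_pos'],st['tcp_rot'],'tray model',o,Rr.as_euler('xyz'))
s=cams.grab_frame("scene");t=cams.grab_frame("top")
cv2.imwrite("pics/d_s.png",s["color"]);cv2.imwrite("pics/d_t.png",t["color"])
for f,n in((s,'s'),(t,'t')):
    m=cv2.inRange(hsv(f),np.array((40,90,50)),np.array((85,255,255)))
    k,l,S,c=cv2.connectedComponentsWithStats(m)
    for i in range(1,k):
        if S[i,4]>25:print(n,S[i].tolist(),c[i].round(1),'z24',onz(f,c[i],24).round(1),'z116',onz(f,c[i],116).round(1))
    print(n,'pred band ends',[proj(f,o+Rr.apply([x,0,22])).round(1).tolist() for x in(-50,53)],'stops',[proj(f,o+Rr.apply([x,y,40])).round(1).tolist() for y in(-134,134) for x in(-53,53)])
E
```

```text
scene t=24.700 y=-5.3 x=33.3 tilt=0.0182 pitch=0.0391 c=[437.3 220.2] A=896
top t=24.750 y=-10.3 x=18.0 tilt=0.0182 pitch=0.0391 c=[212.4 175.7] A=642
scene t=24.800 y=-5.6 x=33.3 tilt=0.0182 pitch=0.0391 c=[437.2 220.1] A=890
rect ((436.1486511230469, 219.1081085205078), (43.730133056640625, 24.49544906616211), 9.462321281433105)
24.85 [473.08380128 227.2944837  152.08487523] [ 3.12333522 -0.03908047  3.09310331] tray model [553.17249845 223.30129905  97.59978496] [ 0.01815602  0.03912767 -0.05108355]
s [101, 55, 22, 36, 70] [111.3  72.8] z24 [ 199.6 -690.4   24. ] z116 [ 286.9 -607.6  116. ]
s [433, 184, 15, 22, 247] [439.8 194.6] z24 [455.2 244.5  24. ] z116 [514.2 223.8 116. ]
s [418, 251, 15, 13, 149] [425.3 257.5] z24 [619.3 218.   24. ] z116 [660.1 200.2 116. ]
s [468, 318, 120, 82, 6572] [525.6 361.5] z24 [799.8 414.1  24. ] z116 [820.7 374.6 116. ]
s pred band ends [[441.4, 189.3], [436.9, 233.9]] stops [[378.4, 172.7], [370.1, 217.4], [511.6, 195.2], [511.0, 243.5]]
t [115, 79, 77, 41, 2572] [154.   99.5] z24 [817.8 418.5  24. ] z116 [776.6 377.4 116. ]
t [202, 186, 15, 21, 209] [209.2 195.5] z24 [545.8 249.1  24. ] z116 [528.4 222.8 116. ]
t [555, 260, 9, 61, 181] [559.1 289.9] z24 [ 305.  -648.9   24. ] z116 [ 308.6 -596.8  116. ]
t pred band ends [[206.9, 205.0], [211.9, 164.0]] stops [[261.7, 207.9], [265.6, 164.8], [147.8, 201.5], [154.5, 158.6]]
```

The vial is on the mark (y≈-6 mm), lying flush along the +x wall, and the tray is over the dock within about 1 mm. I'll lower to just above the plate and level it.

Request:
send_rows(targets=[0, 0, 0.0003, 0, 0, 0, -1, 0, 0, 0.0023, 0, -0.001, 0, -1, 0, 0, 0.007, 0.001, -0.004, 0, -1, -0.001, 0, 0.014, 0.001, -0.007, 0, -1, -0.001, 0, 0.023, 0.002, -0.012, 0, -1, -0.001, -0.001, 0.033, 0.003, -0.017, 0, -1, -0.002, -0.001, 0.043, 0.004, -0.023, 0, -1, -0.002, -0.001, 0.052, 0.005, -0.028, 0, -1, -0.002, -0.001, 0.059, 0.005, -0.031, 0, -1, -0.0025, -0.001, 0.0637, 0.006, -0.034, 0, -1, -0.0025, -0.001, 0.0657, 0.006, -0.035, 0, -1, -0.0025, -0.001, 0.066, 0.006, -0.035, 0, -1])

```text
clock: 25.95
eef_pos: [472.4, 227.8, 85.8]
tcp_rot: [3.13, -0.005, 3.093]
contact_force: [-2.4, 0.7, 0.7]
opening: 0.266
grasp_force: 115.2
```

```bash
python3 track.py scene scene
python3 - <<'E'
from track import *
st=r.sense();Rr,o=tray(st);print(st['clock'],st['eef_pos'],st['tcp_rot'],'tray model',o,Rr.as_euler('xyz'),st['contact_force'])
s=cams.grab_frame("scene");t=cams.grab_frame("top")
for f,n in((s,'s'),(t,'t')):
    m=cv2.inRange(hsv(f),np.array((40,90,50)),np.array((85,255,255)))
    k,l,S,c=cv2.connectedComponentsWithStats(m)
    for i in range(1,k):
        if 25<S[i,4]<400 and abs(onz(f,c[i],24)[1]-220)<60:
            c0=c[i];ax=[a for a in np.linspace(-75,75,151)]
            P=np.array([proj(f,o+Rr.apply([a,0,14])) for a in ax]);j=np.argmin(abs(P[:,1]-c0[1]))
            print(n,S[i].tolist(),c0.round(1),'band pred',P[j].round(1),ax[j],onz(f,c0,24).round(1),onz(f,c0,o[2]+14).round(1))
E
```

```text
scene t=25.950 y=-5.7 x=32.1 tilt=0.0120 pitch=0.0047 c=[430.1 233.2] A=783
scene t=26.000 y=-5.7 x=32.6 tilt=0.0121 pitch=0.0043 c=[430.1 233.5] A=794
rect ((429.04510498046875, 232.50411987304688), (40.741085052490234, 23.44875717163086), 5.19442892074585)
26.05 [472.82440987 227.69466129  85.86695124] [ 3.12948533 -0.00420177  3.09280372] tray model [554.74553478 223.27201426  34.21291474] [ 0.01209639  0.00423314 -0.05138142] [-1.34857596 -0.02288448 -1.62618182]
s [426, 201, 14, 19, 204] [432.6 210.2] band pred [433.  210.1] -41.0 [499.8 229.3  24. ] [514.  224.3  48.2]
s [418, 251, 15, 13, 147] [425.2 257.5] band pred [428.2 257.4] 74.0 [619.5 217.9  24. ] [630.2 213.3  48.2]
t [217, 165, 11, 4, 44] [222.  166.5] band pred [219.4 166.6] 64.0 [625.3 219.1  24. ] [618.8 212.8  48.2]
t [209, 190, 14, 24, 227] [215.7 200.2] band pred [215.8 200.2] -26.0 [533.1 231.1  24. ] [528.8 224.6  48.2]
```

Request:
send_rows(targets=[0, -0.0003, 0.001, 0, 0, 0, -1, 0, -0.0006, 0.003, 0, 0, 0, -1, 0, -0.001, 0.005, 0, 0, 0, -1, 0, -0.001, 0.0065, 0, 0, 0, -1, 0, -0.001, 0.0075, 0, 0, 0, -1, 0, -0.001, 0.008, 0, 0, 0, -1, 0, -0.001, 0.0085, 0, 0, 0, -1, 0, -0.001, 0.009, 0, 0, 0, -1, 0, -0.001, 0.0093, 0, 0, 0, -1, 0, -0.001, 0.0096, 0, 0, 0, -1, 0, -0.001, 0.0096, 0, 0, 0, -1])

```text
clock: 27.07
eef_pos: [473.1, 227.1, 77.0]
tcp_rot: [3.129, -0.003, 3.093]
contact_force: [-7.9, 1.7, 10.2]
opening: 0.27
grasp_force: 116.6
```

```bash
python3 - <<'E'
from track import *
st=r.sense();Rr,o=tray(st);print(st['clock'],st['eef_pos'],st['tcp_rot'],'tray',o,st['contact_force'],st['wrist_torque'])
print(st['joint_efforts'])
E
python3 track.py scene
```

```text
27.0667 [473.12379842 227.14161779  77.03415575] [ 3.12875976 -0.00345045  3.0930485 ] tray [555.08654894 222.77432599  25.44147904] [-7.91824671  1.66008509 10.19052629] [-0.65444506  0.13392651  0.00974584]
[-2.73736060e+00 -4.86028755e+01 -2.46833950e+01 -2.13083681e-01
 -1.47843797e+00 -4.60484577e-02]
scene t=27.067 y=-3.7 x=30.3 tilt=0.0128 pitch=0.0035 c=[429.9 234.7] A=790
rect ((428.8500061035156, 233.95001220703125), (40.79337692260742, 24.033309936523438), 18.43494987487793)
```

Request:
send_rows(targets=[0, 0, 0.0002, 0.003, 0, 0, -1, 0, 0, 0.0004, 0.006, 0, 0, -1, 0, 0, 0.0006, 0.009, 0, 0, -1])

```text
clock: 27.37
eef_pos: [472.9, 227.0, 76.4]
tcp_rot: [3.138, -0.004, 3.093]
contact_force: [-8.2, -0.7, 9.2]
opening: 0.266
grasp_force: 116.7
```

```bash
python3 - <<'E'
from track import *
st=r.sense();Rr,o=tray(st);print(st['clock'],st['eef_pos'],st['tcp_rot'],'tray',o,st['contact_force'],st['wrist_torque'])
E
python3 track.py scene scene
```

```text
27.3667 [472.8503363  226.9581793   76.37712862] [ 3.13794426 -0.00396369  3.0925078 ] tray [554.7611567  222.07721006  24.74803178] [-8.20969534 -0.68032929  9.19557533] [ 0.01836399  0.42094649 -0.18711955]
scene t=27.367 y=-3.3 x=30.3 tilt=0.0036 pitch=0.0040 c=[429.9 234.7] A=790
scene t=27.417 y=-3.3 x=30.2 tilt=0.0033 pitch=0.0042 c=[429.9 234.6] A=790
rect ((428.9950866699219, 233.54949951171875), (40.697021484375, 23.383373260498047), 5.710593223571777)
```

Request:
send_rows(targets=[0, 0, 0.0002, 0, 0.002, 0, -1, 0, 0, 0.0004, 0, 0.004, 0, -1, 0, 0, 0.0004, 0, 0.004, 0, -1, 0, 0, 0.0004, 0, 0.004, 0, -1], grip_force=40)

```text
clock: 27.8
eef_pos: [472.8, 227.0, 75.7]
tcp_rot: [3.138, -0.008, 3.093]
contact_force: [-5.8, 1.1, 6.3]
opening: 0.268
grasp_force: 116.2
```

Request:
send_rows(targets=[0, 0, 0, 0, 0, 0, -1, 0, 0, 0, 0, 0, 0, -1, 0, 0, 0, 0, 0, 0, -1, 0, 0, 0, 0, 0, 0, -1], grip_force=20)

```text
clock: 28.13
eef_pos: [472.8, 227.0, 75.7]
tcp_rot: [3.138, -0.008, 3.093]
contact_force: [-6.1, 0.4, 6.1]
opening: 0.266
grasp_force: 116.2
```

```bash
python3 - <<'E'
from track import *
st=r.sense();Rr,o=tray(st);print(st['clock'],st['eef_pos'],st['tcp_rot'],'tray',o,st['contact_force'],st['wrist_torque'])
E
python3 track.py scene scene
```

```text
28.1333 [472.83931738 226.95597102  75.65064958] [ 3.13794233 -0.00806923  3.09299271] tray [554.54009458 222.12515245  23.68512063] [-6.1482039   0.41278527  6.13692241] [0.06953328 0.28517373 0.10290869]
scene t=28.133 y=-3.2 x=29.7 tilt=0.0036 pitch=0.0081 c=[429.9 234.7] A=790
scene t=28.183 y=-3.3 x=30.1 tilt=0.0037 pitch=0.0080 c=[429.8 234.9] A=780
rect ((428.98779296875, 233.60975646972656), (40.74924087524414, 23.301055908203125), 6.34019136428833)
```

Request:
send_rows(targets=[0, 0, 0, 0, 0, 0, -0.5, 0, 0, 0, 0, 0, 0, -0.46, 0, 0, 0, 0, 0, 0, -0.43, 0, 0, 0, 0, 0, 0, -0.4, 0, 0, 0, 0, 0, 0, -0.35, 0, 0, 0, 0, 0, 0, -0.25, 0, 0, 0, 0, 0, 0, -0.1, 0, 0, 0, 0, 0, 0, 0.2, 0, 0, 0, 0, 0, 0, 0.5, 0, 0, 0, 0, 0, 0, 0.8, 0, 0, 0, 0, 0, 0, 0.9, 0, 0, 0, 0, 0, 0, 0.9])

```text
clock: 29.23
eef_pos: [472.9, 226.8, 75.4]
tcp_rot: [3.138, -0.008, 3.093]
contact_force: [1.3, 0.9, 0.4]
opening: 0.95
grasp_force: 0.0
```

```bash
python3 track.py scene scene
python3 - <<'E'
from rig import r
s=r.sense();print(s['clock'],s['opening'],s['grasp_force'],s['contact_force'],s['eef_pos'])
E
```

```text
scene t=29.233 y=-3.1 x=23.7 tilt=0.0033 pitch=0.0081 c=[430.1 232.2] A=768
scene t=29.283 y=-3.0 x=23.7 tilt=0.0033 pitch=0.0081 c=[430.1 232.3] A=766
rect ((428.87310791015625, 231.4654083251953), (40.69548416137695, 23.242033004760742), 15.255120277404785)
29.3333 0.9497274619481304 0.0 [ 0.19164124 -0.27339671 -0.16377054] [472.91839625 226.77188162  75.40556426]
```

Request:
send_rows(targets=[0, 0, -0.005, 0, 0, 0, 0.9, 0, 0, -0.015, 0, 0, 0, 0.9, 0, 0, -0.03, 0, 0, 0, 0.9, 0, 0, -0.05, 0, 0, 0, 0.9, 0, 0, -0.075, 0, 0, 0, 0.9, 0, 0, -0.1, 0, 0, 0, 0.9, 0, 0, -0.12, 0, 0, 0, 0.9, 0, 0, -0.14, 0, 0, 0, 0.9, 0.03, 0, -0.15, 0, 0, 0, 0.9, 0.06, 0, -0.16, 0, 0, 0, 0.9, 0.08, 0, -0.16, 0, 0, 0, 0.9, 0.08, 0, -0.16, 0, 0, 0, 0.9])

```text
clock: 30.33
eef_pos: [391.2, 229.8, 237.4]
tcp_rot: [3.138, -0.008, 3.094]
contact_force: [0.6, 0.8, -0.5]
opening: 0.947
grasp_force: 0.0
```

Run:
```python
from track import *
st=r.sense();print(st['clock'],st['eef_pos'],st['contact_force'])
Rr=E([0,0,-.0505]);o=np.array([554.5,222.1,24.])
for n in('scene','top','scene'):
    f=cams.grab_frame(n);H=hsv(f)
    g=np.zeros((400,640),np.uint8);cn=np.array([proj(f,o+Rr.apply(np.array(k))) for k in [(x,y,z) for x in(-62,53) for y in(-130,130) for z in(15,70)]],np.float32)
    cv2.fillConvexPoly(g,cv2.convexHull(cn).astype(np.int32),255)
    m=cv2.morphologyEx(cv2.inRange(H,np.array((5,130,40)),np.array((20,255,255)))&g,cv2.MORPH_OPEN,np.ones((2,2)));M=cv2.moments(cv2.convexHull(cv2.findNonZero(m)));c=(M['m10']/M['m00'],M['m01']/M['m00'])
    print(n,'vial in tray',Rr.inv().apply(onz(f,c,66)-o).round(1))
    gm=cv2.inRange(H,np.array((40,90,50)),np.array((85,255,255)));k,l,S,cc=cv2.connectedComponentsWithStats(gm)
    for i in range(1,k):
        p=Rr.inv().apply(onz(f,cc[i],38)-o);q=Rr.inv().apply(onz(f,cc[i],24)-o)
        if S[i,4]>15 and abs(p[1])<40 and abs(p[0])<100:print('  green',S[i].tolist(),'z38',p.round(1),'z24',q.round(1))
    bm=cv2.inRange(H,np.array((0,0,0)),np.array((180,255,70)));
    # white tray floor outline: yaw and middle
    wm=cv2.inRange(H,np.array((0,0,120)),np.array((180,70,255)))&g;cnt=big(wm)
    print('  white rect',cv2.minAreaRect(np.array([Rr.inv().apply(onz(f,a,40)-o)[:2] for a in cv2.convexHull(cnt)[:,0]],np.float32)))
```

```text
30.3333 [391.18597826 229.84252904 237.39665031] [ 0.61086461  0.83129713 -0.52395289]
scene vial in tray [24.6 -3.5 42. ]
  green [426, 204, 12, 15, 148] z38 [-43.7   0.1  14. ] z24 [-52.    2.5   0. ]
  green [418, 244, 17, 20, 244] z38 [62.9 -2.  14. ] z24 [56.4  0.4  0. ]
  white rect ((-24.629928588867188, 68.66474914550781), (129.5988311767578, 151.58827209472656), 89.90249633789062)
top vial in tray [20.6 -6.9 42. ]
  green [216, 165, 12, 6, 62] z38 [65.1 -3.6 14. ] z24 [68.6  0.2  0. ]
  green [211, 191, 12, 22, 219] z38 [-28.1   1.8  14. ] z24 [-25.8   5.6   0. ]
  white rect ((-5.133937835693359, -64.8252182006836), (114.53684997558594, 121.726806640625), 2.39400053024292)
scene vial in tray [24.8 -3.6 42. ]
  green [426, 204, 13, 15, 149] z38 [-43.8   0.2  14. ] z24 [-52.1   2.6   0. ]
  green [418, 244, 17, 20, 243] z38 [62.9 -1.8 14. ] z24 [56.4  0.6  0. ]
  white rect ((-24.62994384765625, 68.66476440429688), (129.59886169433594, 151.5883026123047), 89.90249633789062)
```

```bash
python3 -c "
from rig import r
print(r.sign_off())"
```

```text
the job is handed in; nothing more can be done
None
```

I handed the job in at about 30 s. The tray was flat and square on the plate, released, with the vial at rest on the mark about 4–8 mm off-centre. It was held up there for over 5 s before the carry, though on the first catch it drifted to the mark's edge, skewed, swung a millimetre or so past each edge, and ended lying lengthwise along the tray.

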